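# Pack two bakery parcels at the food bank

## Task

Pack two food parcels from the stock on the table. Family parcel: stand the window carton and the tall cookie tub side by side on the floor of the oblong tray, and set the domed muffin pack squarely in the middle of the carton's top; single parcel: stand the loaf pack and the small square box side by side on the floor of the square tray. Set every pack down gently, upright and flat on its base, and leave the food tin and the tea carton where they stand.

Things in the scene. Friction and masses are not known exactly. Their poses are not given: they have to be found in the camera images.
- window_carton: Food to pack: brown board pastry carton, 95 mm long (its x), 64 mm wide (its y), 42 mm high, with an oblong film window in its flat top showing the bakes. About 0.26 kg. Origin at the centre of the underside, z up.
- muffin_dome: Food to pack: one muffin in a round clear pack with a domed top, 66 mm across, 64 mm high; the side is straight and upright up to 42 mm (black for the lowest 16 mm), above that it is a dome. About 0.12 kg. Origin at the centre of the underside, z up.
- tall_tub: Food to pack: tall round clear tub of stacked cookies with a flat white lid, 66 mm across, 90 mm high, straight sides. About 0.24 kg. Origin at the centre of the underside, z up.
- loaf_pack: Food to pack: oblong loaf cake pack with black base and clear ribbed lid, 104 mm long (its x; thin rim tabs make it 112 mm), 62 mm wide (its y), 60 mm high, upright sides. About 0.22 kg. Origin at the centre of the underside, z up.
- square_box: Food to pack: small clear square box with four cake squares in it, 64 x 64 mm, 50 mm high, straight sides square to its x and y. About 0.15 kg. Origin at the centre of the underside, z up.
- oblong_tray: Open shallow brown corrugated tray for the family parcel, oblong: 240 mm (its x) by 150 mm (its y) outside, walls 4 mm thick and 40 mm high above the table, inner floor 4 mm above the table. It stays fixed on the table. Its yaw and its place vary. Origin at the centre of the underside, z up.
- square_tray: Open shallow brown corrugated tray for the single parcel, square: 190 x 190 mm outside, walls 4 mm thick and 40 mm high above the table, inner floor 4 mm above the table. It stays fixed on the table. Its yaw and its place vary. Origin at the centre of the underside, z up.
- food_tin: Stays in stock: plain bare steel food tin with a ring pull, 66 mm across, 80 mm high, standing among the food to pack. Loose, 0.3 kg. Origin at the centre of the underside, z up.
- tea_carton: Stays in stock: small upright white and brown carton, 50 mm (its x) by 80 mm (its y), 85 mm high, standing beyond the food to pack. Loose, 0.16 kg. Origin at the centre of the underside, z up.
There are look-alikes about, which are no part of the job. What is shaped like the muffin_dome but pink is not meant.

How it is judged (in metres and radians):
At the end, for the whole second after the job is handed in: Carton and tub on the floor of the oblong tray, loaf pack and square box on that of the square tray (within 5 mm); muffin dome on the carton, centres within 15 mm; all five lean under 0.1 rad and are at rest; tin and tea carton within 25 mm of their places (x of window_carton in the frame of oblong_tray between -0.092 and 0.092 m and y of window_carton in the frame of oblong_tray between -0.047 and 0.047 m and z of window_carton in the frame of oblong_tray between 0.001 and 0.009 m and x of tall_tub in the frame of oblong_tray between -0.092 and 0.092 m and y of tall_tub in the frame of oblong_tray between -0.047 and 0.047 m and z of tall_tub in the frame of oblong_tray between 0.001 and 0.009 m and x of loaf_pack in the frame of square_tray between -0.067 and 0.067 m and y of loaf_pack in the frame of square_tray between -0.067 and 0.067 m and z of loaf_pack in the frame of square_tray between 0.001 and 0.009 m and x of square_box in the frame of square_tray between -0.067 and 0.067 m and y of square_box in the frame of square_tray between -0.067 and 0.067 m and z of square_box in the frame of square_tray between 0.001 and 0.009 m and horizontal distance between muffin_dome and window_carton below 0.015 m and z of muffin_dome in the frame of window_carton between 0.038 and 0.047 m and angle between each of window_carton, muffin_dome, tall_tub, loaf_pack, square_box's own z axis and vertical below 0.1 rad and linear speed of each of window_carton, muffin_dome, tall_tub, loaf_pack, square_box below 0.02 m/s and distance of each of food_tin, tea_carton from where it was at the start of the episode below 0.025 m); the robot touches nothing.
It fails at once if a pack of food is toppled (leans over more than 40 degrees) (angle between any of window_carton, muffin_dome, tall_tub, loaf_pack, square_box's own z axis and vertical above 0.7 rad).
It fails at once if a pack of food is dropped (falls free faster than 0.7 m/s, from some 25 mm or more) ((linear speed of window_carton above 0.7 m/s and contact force between window_carton and the fingers below 0.02 N) or (linear speed of muffin_dome above 0.7 m/s and contact force between muffin_dome and the fingers below 0.02 N) or (linear speed of tall_tub above 0.7 m/s and contact force between tall_tub and the fingers below 0.02 N) or (linear speed of loaf_pack above 0.7 m/s and contact force between loaf_pack and the fingers below 0.02 N) or (linear speed of square_box above 0.7 m/s and contact force between square_box and the fingers below 0.02 N)).
It fails at once if the food tin or the tea carton is shoved more than 25 mm from its place or toppled (distance of any of food_tin, tea_carton from where it was at the start of the episode above 0.025 m or angle between any of food_tin, tea_carton's own z axis and vertical above 0.5 rad).
It also fails if it takes over 131 s, if anything falls off the work surface, if the arm or the gripper's body presses on something with over 40 N, if the wrist force passes 120 N, or if a joint passes its speed limit or range.

## Robot

A 7-joint arm with a two-finger parallel gripper is mounted at the origin on the work surface. World frame = base frame: x ahead of the robot, y to its left, z up, the work surface at z = 0. Lengths are in mm, angles in rad, forces in N, time in s.
With the tool pointing down it reaches from about 400 to 875 mm from the base axis. Payload 4.4 kg.
Tool frame: the origin (TCP) lies at the very end of the fingers, on their centre line; the grasp point (between the pads) lies 19 mm behind it; z points along the fingers, x is the direction in which the jaws open and shut, and the axes are right-handed (so a half turn about z gives the same grasp; the last joint's range is limited). The gripper opens to 85 mm and grips with 20 to 120 N. Pads are 22 mm wide; open, the fingers measure 114 mm over their backs; the gripper's body (76 mm by 85 mm) begins 54 mm behind the grasp point. The pads swing forward as they close: fully open they stand 13 mm farther back than shut.
Start: joints at [-1.38, 0.628, 0.038, 1.517, -0.027, 0.996, -0.02], TCP at [165.066, 628.706, 231.313] pointing down, gripper open.
Joint ranges: [-3.06, 3.06], [-0.37, 2.12], [-1.25, 1.32], [0.18, 2.47], [-1.1, 4.24], [0.23, 1.98], [-2.94, 2.94]. Speed limits (rad/s): [2.57, 2.57, 3.14, 3.14, 3.14, 3.14, 3.14].

## Interface

Orientations are given as [roll, pitch, yaw] about the fixed x, y, z axes, in that order (R = Rz(yaw) Ry(pitch) Rx(roll)).
In Python, from cell import ctrl, get_image, job, models gives the robot as it stands.
- The arm moves only by the tool move_arm, never from a script. Its argument "moves" is a list that holds one entry, the list of rows, each a list of 6 numbers: the shift along the tool's x, y, z in m, then the turn, a rotation vector about the tool's x, y, z in rad. A call has 1 to 20 rows; each row is the pose to reach, as a shift and turn from the pose commanded when the call began, along the tool's axes at that moment; what a row does not reach only later rows make up. A row lasts 1/8 s, in which the tool goes at most 62.5 mm and 10.7 degrees, less where a joint would pass 70% of its speed; a pose out of reach is approached as far as the arm can. A call with a gripper value outside its range is refused whole. "jaw" is the opening, from 0 (shut) to 1 (fully open), set as the call begins (left out, the last holds). The fingers move at their own pace and stop on an object; the grip force is fixed at half the most. Time passes only in rows, so rows that repeat a pose let the fingers close. It gives the time, the measured TCP pose, the force and the opening at its end, in the units of the state.
- ctrl.read_state(): the state, without advancing time (a new reading comes with each control period).
- get_image(name): name is "scene" or "side" or "wrist"; returns a dict with "color" (480x640x3 uint8, blue, green, red), "fov_y" (degrees; the focal length in pixels is half the picture's height over the tangent of half this angle, whatever the lens; pixels are square), "cx", "cy" (the principal point, pixels), "origin" and "orientation" of the camera in the world; the wrist camera has in their place "hand_eye" (4x4, takes a point from camera to tool coordinates, whose origin is the TCP and whose axes are the tool frame's). Camera axes: x right, y up, looking along -z (the intrinsics and any distortion apply to the point x, -y, -z); pixel columns grow to the right and rows downward; lengths in mm; the calibration is good to about 2 mm. A picture is of the moment at which its call begins: read the wrist's pose just before it. There is no depth.
- job.finish_job(): hands the job in, once; it reports no verdict.
Trained networks look in the newest picture that a camera, given by its name, has taken for a name from the list of things; names that differ only in an ending like _2 or _b are one class to them, and where a whole thing is asked for, a point or a joint stands for the part that bears it (a point fixed in the world has none). Each returns a list of dicts, best first, with "score" (0 to 1); they miss things now and then, are a little off and sometimes report something else, mostly with a low value. They report only what shows in the picture. A call takes as long as a camera call. They do not tell look-alikes from the thing itself.
- models.cut_out(camera, thing): "pixels" (480x640 bool, what is visible of it) and "uv" ([column, row] in pixels, amid what is visible of it).
- models.place_of(camera, thing): "uv" ([column, row] in pixels: a listed point, or the origin of a listed thing).
The state is a dict: "clock": time; "qpos": joint angles; "qd": joint speeds; "tau": joint torques, N m; "eef_pos": TCP position; "tool_rot": TCP orientation; "force": force on the tool from outside, world axes, zero at the start; "torque": the same for the moment, N m; "width": finger opening in mm.
Only numpy, scipy, OpenCV 4.12 (cv2) and the standard library are available. Lean on these libraries where they do the work, as an engineer would, in place of code of your own. Each camera call takes 0.05 s, during which the arm holds its last target.

## Working session

There is one attempt and no reset: what is moved stays moved. The work goes in short steps, Python scripts to look and compute and a tool call to move; the robot and the scene stay as the last step left them, time stands still between calls to the robot, and variables do not carry over. Pictures are saved under pics/ and viewed, and the job is handed in when it is done.

Besides the shell and the picture viewer there is one more tool, called after "Call:" by a JSON object that holds its "fn" and its "kwargs". move_arm: Moves the arm, as the interface text tells. Its arguments: {"type":"object","properties":{"moves":{"type":"array","items":{"type":"array","items":{"type":"array","items":{"type":"number"}}}},"jaw":{"type":"number"}},"required":["moves"]}

```bash
ls; mkdir -p pics; cat > h.py <<'E'
import numpy as np, cv2
from cell import ctrl,get_image,job,models
from scipy.spatial.transform import Rotation as R
E
python3 - <<'E'
from h import *
s=ctrl.read_state(); print(s)
for c in ["scene","side","wrist"]:
    im=get_image(c); cv2.imwrite(f"pics/{c}0.png",im["color"]); print({k:v for k,v in im.items() if k!="color"})
print(ctrl.read_state()["clock"])
E
```

```text
pics
{'clock': 0.0, 'qpos': array([-1.37982199,  0.62932368,  0.03841654,  1.51837421, -0.02699019,
        0.99622103, -0.01996087]), 'qd': array([ 6.45926954e-04, -2.96597992e-04, -5.81613280e-04,  1.00459988e-03,
       -9.92867439e-05, -2.73496701e-03, -1.33729182e-03]), 'tau': array([-1.16299310e-03, -5.63385558e+01,  1.22559540e+00, -1.93431705e+01,
        1.09580549e-02,  1.06716086e-02,  1.16001169e-05]), 'eef_pos': array([164.88286765, 628.11971854, 230.40114104]), 'tool_rot': array([3.14157708e+00, 1.80897028e-03, 1.31408686e+00]), 'force': array([ 0.53970876, -0.54448566, -0.71940342]), 'torque': array([ 0.03180594, -0.03676622,  0.02438133]), 'width': 85.24218351474059}
{'fov_y': 46.04169307214109, 'cx': 320.77203023087395, 'cy': 240.56369441194647, 'origin': array([1202.78390596,  740.70241617,  793.94954652]), 'orientation': array([ 0.90729467, -0.01452173,  2.48563442])}
{'fov_y': 54.77739059719233, 'cx': 317.49911734769006, 'cy': 239.59542666603926, 'origin': array([497.2408607 , 809.22293137, 701.53464482]), 'orientation': array([ 0.88721984,  0.01420202, -3.01954883])}
{'fov_y': 64.85028316170273, 'cx': 317.96769992053606, 'cy': 243.6575032638783, 'hand_eye': array([[ 9.99998694e-01, -1.43519484e-03, -7.43463409e-04,
         1.81631906e-01],
       [-1.59557340e-03, -9.50008620e-01, -3.12219597e-01,
        -8.07793044e+01],
       [-2.58200692e-04,  3.12220375e-01, -9.50009669e-01,
        -1.43689572e+02],
       [ 0.00000000e+00,  0.00000000e+00,  0.00000000e+00,
         1.00000000e+00]])}
0.15
```

View pics/scene0.png

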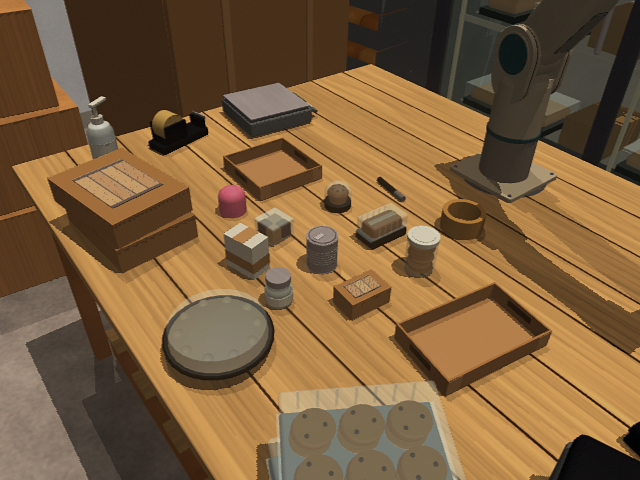

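View pics/side0.png

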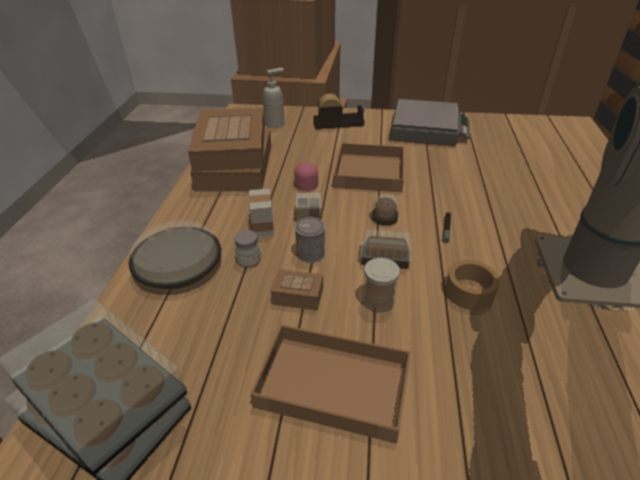

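View pics/wrist0.png

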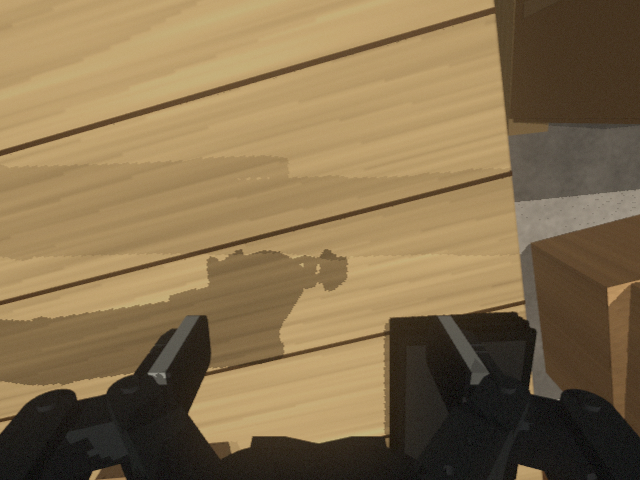

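Scene: the square tray is at (272,168), the oblong tray at (473,335), the carton at (362,294), the tub at (422,250), the loaf at (382,226), the box at (274,225) and the muffin at (337,197). The pink decoy is at (232,200), the tin at (322,250) and the tea carton at (247,250). The side view agrees. Next I triangulate.

```bash
cat >> h.py <<'E'
def Rm(rpy): return R.from_euler('xyz',rpy).as_matrix()
def cam(im,s=None):
    f=240/np.tan(np.radians(im["fov_y"])/2)
    if "hand_eye" in im:
        H=im["hand_eye"]; Rt=Rm(s["tool_rot"]); return f,im["cx"],im["cy"],Rt@H[:3,3]+s["eef_pos"],Rt@H[:3,:3]
    return f,im["cx"],im["cy"],np.array(im["origin"]),Rm(im["orientation"])
def ray(c,uv):
    f,cx,cy,o,M=c; uv=np.atleast_2d(np.asarray(uv,float))
    d=np.stack([(uv[:,0]-cx)/f,-(uv[:,1]-cy)/f,-np.ones(len(uv))],1)@M.T
    return o,d
def onz(c,uv,z):
    o,d=ray(c,uv); return o+d*((z-o[2])/d[:,2])[:,None]
def proj(c,P):
    f,cx,cy,o,M=c; q=(np.atleast_2d(P)-o)@M
    return np.stack([cx+f*q[:,0]/-q[:,2],cy-f*q[:,1]/-q[:,2]],1)
def tri(c1,u1,c2,u2):
    o1,d1=ray(c1,u1);o2,d2=ray(c2,u2);d1=d1[0];d2=d2[0]
    t=np.linalg.lstsq(np.stack([d1,-d2],1),o2-o1,rcond=None)[0]
    a=o1+t[0]*d1;b=o2+t[1]*d2; return (a+b)/2,np.linalg.norm(a-b)
NAMES="window_carton muffin_dome tall_tub loaf_pack square_box oblong_tray square_tray food_tin tea_carton".split()
E
cat > m1.py <<'E'
from h import *
ims={c:get_image(c) for c in ["scene","side"]}
C={c:cam(ims[c]) for c in ims}
r={}
for n in NAMES:
    for c in ims:
        p=models.place_of(c,n); print(n,c,[(np.round(q["uv"],1).tolist(),round(q["score"],2)) for q in p][:4]); r[n,c]=p
        m=models.cut_out(c,n); print("   cut",[(np.round(q["uv"]).tolist(),round(q["score"],2),int(q["pixels"].sum())) for q in m][:4])
        if m: np.save(f"cut_{c}_{n}.npy",np.array([q["pixels"] for q in m]))
    if r[n,"scene"] and r[n,"side"]:
        P,e=tri(C["scene"],r[n,"scene"][0]["uv"],C["side"],r[n,"side"][0]["uv"]); print("  ->",np.round(P,1),round(e,1), "z0:",np.round(onz(C["scene"],r[n,"scene"][0]["uv"],0)[0,:2]),np.round(onz(C["side"],r[n,"side"][0]["uv"],0)[0,:2]))
print(ctrl.read_state()["clock"])
import pickle; pickle.dump((C,{k:v for k,v in r.items()}),open("m1.pkl","wb"))
E
python3 m1.py
```

```text
window_carton scene [([358.0, 303.9], 0.8)]
   cut [([360.0, 295.0], 0.58, 1925)]
window_carton side [([301.7, 294.8], 0.92), ([368.4, 171.2], 0.44)]
   cut [([302.0, 288.0], 0.75, 1781)]
  -> [625.6 132.6 -15.4] 9.8 z0: [640. 150.] [623. 141.]
muffin_dome scene [([333.9, 205.0], 0.87), ([232.1, 210.5], 0.56), ([320.4, 266.4], 0.47)]
   cut [([232.0, 198.0], 0.96, 824), ([336.0, 196.0], 0.82, 728)]
muffin_dome side [([309.8, 185.7], 0.81), ([385.5, 217.2], 0.65)]
   cut [([308.0, 177.0], 0.92, 599), ([385.0, 211.0], 0.56, 745)]
  -> [619.1  34.6 185. ] 29.8 z0: [ 460. -151.] [ 663. -279.]
tall_tub scene [([419.4, 271.4], 0.82)]
   cut [([422.0, 251.0], 0.91, 1492)]
tall_tub side [([378.1, 305.7], 0.8)]
   cut [([381.0, 289.0], 0.81, 1657)]
  -> [463.1 148.   -7. ] 0.6 z0: [470. 154.] [463. 154.]
loaf_pack scene [([382.0, 233.0], 0.98)]
   cut [([382.0, 224.0], 0.96, 1680)]
loaf_pack side [([384.3, 257.0], 0.93)]
   cut [([386.0, 246.0], 0.63, 1482)]
  -> [453.2  15.7  11.7] 0.2 z0: [442.   5.] [452.   2.]
square_box scene [([273.0, 233.4], 0.75), ([419.7, 270.2], 0.42)]
   cut [([273
[... 556 characters left out ...]
are_tray side [([366.4, 171.9], 0.81), ([383.4, 257.3], 0.17)]
   cut [([369.0, 167.0], 0.95, 3157)]
  -> [ 508.7 -354.6    5.2] 6.2 z0: [ 507. -357.] [ 508. -369.]
food_tin scene [([322.9, 261.5], 0.96)]
   cut [([318.0, 248.0], 0.55, 1462), ([422.0, 252.0], 0.48, 1468)]
food_tin side [([312.9, 253.6], 0.64)]
   cut [([313.0, 238.0], 0.95, 1246)]
  -> [ 6.163e+02  5.700e+00 -1.000e-01] 2.3 z0: [616.   4.] [616.   8.]
tea_carton scene [([248.9, 265.7], 0.67)]
   cut [([247.0, 251.0], 0.67, 1879)]
tea_carton side [([264.1, 223.8], 0.55)]
   cut [([308.0, 206.0], 0.62, 626), ([262.0, 210.0], 0.58, 976), ([384.0, 287.0], 0.48, 1657)]
  -> [751.4 -82.3   3. ] 8.2 z0: [752. -80.] [753. -93.]
2.05
```

```bash
cat >> h.py <<'E'
def delta(target,yaw,cmd=None,cyaw=None):
    """row from commanded pose (pos mm, yaw; tool down) to target"""
    if cmd is None:
        s=ctrl.read_state(); cmd=s["eef_pos"]; M=Rm(s["tool_rot"])
    else: M=Rm([np.pi,0,cyaw])
    d=M.T@(np.array(target,float)-np.array(cmd))/1000
    dR=M.T@Rm([np.pi,0,yaw]); rv=R.from_matrix(dR).as_rotvec()
    return np.round(np.r_[d,rv],4).tolist()
E
python3 -c "
from h import *
print(delta([540,400,400],0,[165.066,628.706,231.313],1.314))"
```

```text
[-0.126, 0.4207, -0.1687, 0.0, -0.0, 1.314]
```

Call:
{"fn": "move_arm", "kwargs": {"moves": [[[0,0,-0.1,0,0,0],[0,0,-0.169,0,0,0],[-0.126,0.421,-0.169,0,0,1.314],[-0.126,0.421,-0.169,0,0,1.314],[-0.126,0.421,-0.169,0,0,1.314],[-0.126,0.421,-0.169,0,0,1.314],[-0.126,0.421,-0.169,0,0,1.314],[-0.126,0.421,-0.169,0,0,1.314],[-0.126,0.421,-0.169,0,0,1.314],[-0.126,0.421,-0.169,0,0,1.314],[-0.126,0.421,-0.169,0,0,1.314],[-0.126,0.421,-0.169,0,0,1.314],[-0.126,0.421,-0.169,0,0,1.314]]], "jaw": 1}}

```text
clock: 3.68
eef_pos: [538.9, 401.4, 400.3]
tool_rot: [-3.141, 0.001, 0.003]
force: [-0.3, 0.5, -1.0]
width: 85.5
```

```bash
cat > w.py <<'E'
from h import *
import sys,pickle
tag=sys.argv[1]; s=ctrl.read_state(); im=get_image("wrist"); cv2.imwrite(f"pics/w{tag}.png",im["color"])
out={}
for n in sys.argv[2:]:
    p=models.place_of("wrist",n); m=models.cut_out("wrist",n); out[n]=(p,m)
    c=cam(im,s)
    print(n,[(np.round(q["uv"],1).tolist(),round(q["score"],2),np.round(onz(c,q["uv"],0)[0,:2]).tolist()) for q in p][:3],[(np.round(q["uv"]).tolist(),round(q["score"],2),int(q["pixels"].sum())) for q in m][:3])
pickle.dump((im,s,out),open(f"w{tag}.pkl","wb"))
s=ctrl.read_state(); print(s["clock"],s["qpos"].round(2),s["eef_pos"].round(1),s["tool_rot"].round(4))
E
python3 w.py 1 oblong_tray window_carton tall_tub
```

```text
oblong_tray [([315.8, 211.3], 0.69, [535.0, 353.0])] [([315.0, 212.0], 0.87, 18998)]
window_carton [([372.4, 335.9], 0.62, [629.0, 144.0]), ([271.2, 337.9], 0.55, [462.0, 139.0])] [([376.0, 341.0], 0.81, 3234)]
tall_tub [([272.4, 337.4], 0.95, [464.0, 140.0])] [([266.0, 356.0], 0.82, 2799)]
4.025 [-0.9   0.58  0.42  1.19 -0.23  1.42 -0.5 ] [540.1 400.  400.4] [-3.1415e+00 -0.0000e+00  3.0000e-04]
```

View pics/w1.png

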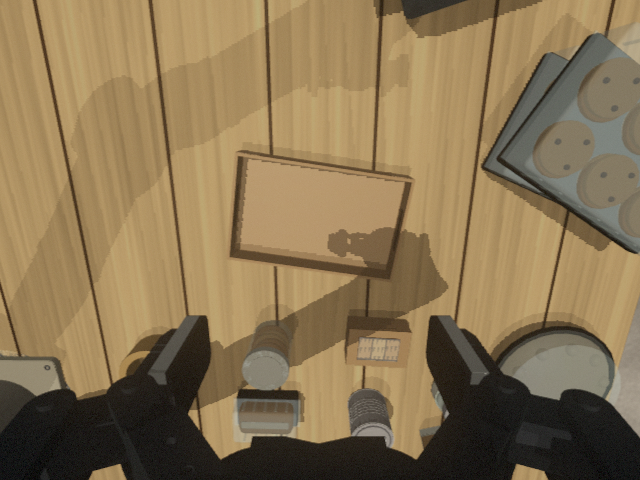

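The oblong tray sits at about (315,212), unobstructed, with the carton at (378,340) and the tub at (268,355).

Call:
{"fn": "move_arm", "kwargs": {"moves": [[[0,0.06,0,0,0,0],[0,0.12,0,0,0,0],[0.01,0.18,0,0,0,0],[0.01,0.23,0,0,0,0],[0.01,0.23,0,0,0,0],[0.01,0.23,0,0,0,0]]]}}

```text
clock: 4.78
eef_pos: [550.2, 170.6, 400.4]
tool_rot: [-3.14, -0.0, 0.0]
force: [0.2, 0.6, -0.3]
width: 85.3
```

```bash
python3 w.py 2 window_carton tall_tub loaf_pack muffin_dome square_box food_tin tea_carton
```

```text
window_carton [([376.0, 197.5], 0.69, [634.0, 144.0])] [([374.0, 199.0], 0.64, 3626)]
tall_tub [([260.6, 196.6], 0.85, [466.0, 145.0])] [([251.0, 208.0], 0.62, 2840)]
loaf_pack [([257.6, 281.9], 0.89, [455.0, 9.0])] [([256.0, 292.0], 0.62, 3897)]
muffin_dome [([386.9, 428.7], 0.82, [675.0, -279.0]), ([261.2, 368.6], 0.71, [454.0, -151.0])] [([392.0, 432.0], 0.97, 992), ([256.0, 378.0], 0.58, 1775)]
square_box [([375.9, 359.6], 0.68, [648.0, -133.0])] [([380.0, 372.0], 0.86, 2158)]
food_tin [([365.4, 285.1], 0.61, [624.0, 4.0])] [([368.0, 297.0], 0.96, 2609), ([294.0, 434.0], 0.36, 1515)]
tea_carton [([440.0, 334.8], 0.78, [751.0, -85.0]), ([258.0, 281.1], 0.17, [456.0, 11.0])] [([450.0, 318.0], 0.87, 267)]
5.525 [-0.65  0.41  0.46  1.48 -0.18  1.3  -0.17] [550.3 169.9 400.3] [-3.1416e+00 -0.0000e+00 -1.0000e-04]
```

View pics/w2.png

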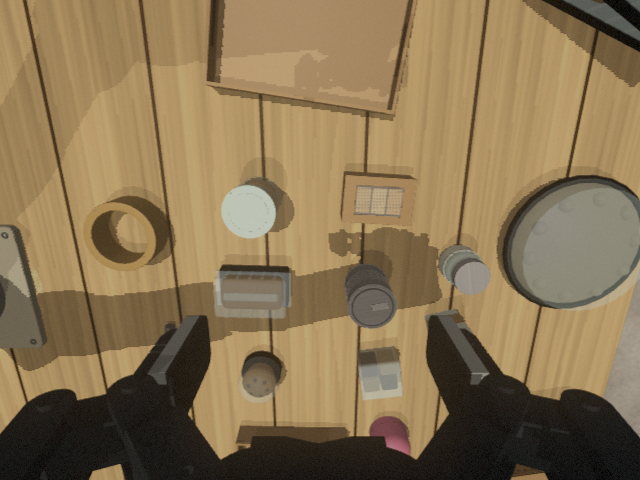

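Call:
{"fn": "move_arm", "kwargs": {"moves": [[[-0.01,0.06,0,0,0,0],[-0.02,0.12,0,0,0,0],[-0.02,0.18,0,0,0,0],[-0.02,0.24,0,0,0,0],[-0.02,0.24,0,0,0,0],[-0.02,0.24,0,0,0,0]]]}}

```text
clock: 6.28
eef_pos: [530.3, -69.5, 400.2]
tool_rot: [-3.141, -0.0, -0.0]
force: [0.8, 0.5, 0.1]
width: 85.5
```

```bash
python3 w.py 3 loaf_pack muffin_dome square_box food_tin tea_carton square_tray
```

```text
loaf_pack [([263.1, 117.0], 0.79, [455.0, 14.0])] [([262.0, 121.0], 0.66, 4643)]
muffin_dome [([267.4, 230.9], 0.87, [454.0, -148.0]), ([407.7, 311.1], 0.55, [674.0, -281.0])] [([262.0, 237.0], 0.97, 1979), ([409.0, 320.0], 0.58, 1818)]
square_box [([396.9, 222.1], 0.56, [647.0, -134.0]), ([264.9, 9.6], 0.43, [462.0, 143.0])] [([402.0, 232.0], 0.73, 2612)]
food_tin [([385.8, 124.3], 0.56, [623.0, 5.0])] [([394.0, 124.0], 0.66, 3005)]
tea_carton [([471.0, 187.5], 0.88, [751.0, -82.0])] [([487.0, 192.0], 0.85, 4402)]
square_tray [([301.9, 355.7], 0.89, [503.0, -366.0])] [([262.0, 14.0], 0.33, 1821)]
6.925 [-0.29  0.34  0.53  1.59 -0.18  1.26  0.27] [530.3 -70.1 400.3] [-3.1416 -0.      0.    ]
```

View pics/w3.png

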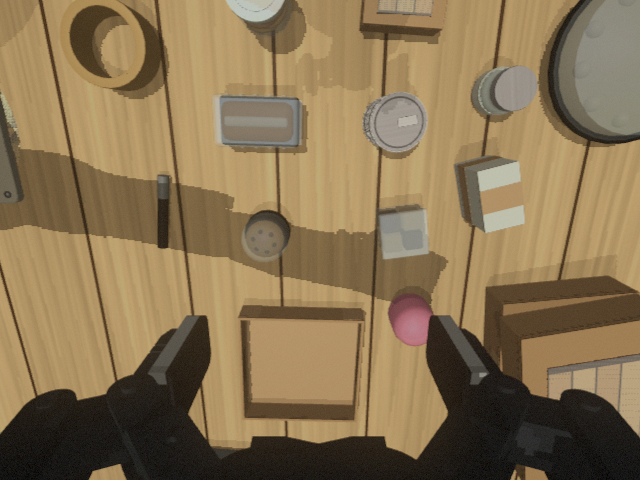

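```bash
cat > fit.py <<'E'
from h import *
import pickle
from scipy.optimize import minimize
def pts(n,p):
    x,y,yaw=p
    def box(a,b,h): return np.array([[sx*a/2,sy*b/2,z] for sx in(-1,1) for sy in(-1,1) for z in(0,h)])
    def cyl(r,h,z0=0): t=np.linspace(0,2*np.pi,48); return np.concatenate([np.stack([r*np.cos(t),r*np.sin(t),0*t+z],1) for z in(z0,h)])
    if n=="window_carton": P=box(95,64,42)
    if n=="loaf_pack": P=np.concatenate([box(104,62,60)])
    if n=="square_box": P=box(64,64,50)
    if n=="tea_carton": P=box(50,80,85)
    if n=="oblong_tray": P=box(240,150,40)
    if n=="square_tray": P=box(190,190,40)
    if n=="tall_tub": P=cyl(33,90)
    if n=="food_tin": P=cyl(33,80)
    if n=="muffin_dome": P=np.concatenate([cyl(33,42)]+[cyl(33*np.cos(a),42+22*np.sin(a),42+22*np.sin(a)) for a in np.linspace(.2,1.5,6)])
    return P@Rm([0,0,yaw]).T+[x,y,0]
def sil(n,p,c):
    S=4; h=cv2.convexHull((proj(c,pts(n,p))*16*S/S).round().astype(np.int32))
    m=np.zeros((480,640),np.uint8); cv2.fillConvexPoly(m,h,255,cv2.LINE_AA,4); return m/255.
views={}
for t in "123":
    try: im,s,out=pickle.load(open(f"w{t}.pkl","rb"))
    except Exception: continue
    views["w"+t]=(cam(im,s),{n:v[1] for n,v in out.items()})
C,_=pickle.load(open("m1.pkl","rb"))
for c in C: 
    d={}
    for n in NAMES:
        try: d[n]=[{"pixels":a} for a in np.load(f"cut_{c}_{n}.npy")]
        except Exception: pass
    views[c]=(C[c],d)
init={"window_carton":(632,140,-.05),"tall_tub":(465,145,0),"loaf_pack":(455,9,0),"muffin_dome":(454,-150,0),"square_box":(647,-138,.1),"food_tin":(622,5,0),"tea_carton":(751,-83,.2),"oblong_tray":(538,350,-.15),"square_tray":(505,-362,0)}
if __name__=="__main__":
  best={}
  for n in NAMES:
    use=[]
    for v,(c,d) in views.items():
        m0=sil(n,init[n],c); bm=None
        for q in d.get(n,[]):
            a=q["pixels"]; i=(a*m0).sum()/np.maximum(a,m0).sum()
            if i>.35 and (bm is None or i>bm[0]): bm=(i,a)
        if bm: use.append((v,c,bm[1]))
    def cost(p,us):
        return np.mean([1-(np.minimum(a,s).sum()/np.maximum(a,s).sum()) for v,c,a in us for s in [sil(n,p,c)]])
    def go(us):
        x0=np.array(init[n]); sim=np.array([x0,x0+[8,0,0],x0+[0,8,0],x0+[0,0,.1]])
        r=minimize(cost,x0,args=(us,),method="Nelder-Mead",options=dict(initial_simplex=sim,xatol=.05,fatol=1e-5,maxiter=250)); return r
    r=go(use); best[n]=r.x; print(n,np.round(r.x,3),round(r.fun,3))
    for u in use:
        q=go([u]); print("    ",u[0],np.round(q.x,3),round(q.fun,3))
  pickle.dump(best,open("best.pkl","wb"))
E
python3 fit.py
```

```text
window_carton [ 6.30274e+02  1.47301e+02 -5.30000e-02] 0.059
     w1 [ 6.30303e+02  1.47690e+02 -5.10000e-02] 0.034
     w2 [ 6.30135e+02  1.47525e+02 -7.40000e-02] 0.055
     scene [ 6.31611e+02  1.48143e+02 -3.10000e-02] 0.067
     side [ 6.30953e+02  1.44942e+02 -2.20000e-02] 0.062
muffin_dome [ 4.54181e+02 -1.48209e+02  7.20000e-02] 0.091
     w2 [ 4.54275e+02 -1.48555e+02  7.20000e-02] 0.081
     w3 [ 4.54517e+02 -1.47449e+02  4.20000e-02] 0.072
     scene [ 4.52894e+02 -1.48556e+02  6.20000e-02] 0.12
     side [ 4.54010e+02 -1.51153e+02  5.10000e-02] 0.08
tall_tub [4.62731e+02 1.41998e+02 1.00000e-03] 0.066
     w1 [4.63123e+02 1.41124e+02 3.60000e-02] 0.045
     w2 [4.62355e+02 1.42521e+02 1.43000e-01] 0.039
     scene [4.60357e+02 1.40423e+02 2.90000e-02] 0.092
     side [4.62506e+02 1.38142e+02 1.79000e-01] 0.071
loaf_pack [ 4.53725e+02  8.96500e+00 -1.40000e-02] 0.135
     w2 [ 4.53892e+02  9.02300e+00 -2.80000e-02] 0.097
     w3 [ 4.53674e+02  8.83500e+00 -3.40000e-02] 0.051
     scene [4.52075e+02 1.02200e+01 1.14000e-01] 0.123
     side [ 4.51249e+02  1.10000e+00 -5.9000
[... 503 characters left out ...]
 -1.47000e-01] 0.032
square_tray [ 4.99671e+02 -3.70139e+02 -4.00000e-02] 0.038
     scene [ 5.00260e+02 -3.68111e+02 -4.70000e-02] 0.035
     side [ 4.99728e+02 -3.72711e+02 -3.40000e-02] 0.035
food_tin [ 6.23414e+02  7.67500e+00 -1.50000e-02] 0.048
     w2 [ 6.23058e+02  7.42900e+00 -6.00000e-03] 0.041
     w3 [ 6.23214e+02  8.10500e+00 -2.00000e-02] 0.034
     scene [ 6.24513e+02  7.75500e+00 -1.15000e-01] 0.032
     side [6.23226e+02 4.71300e+00 1.20000e-02] 0.049
tea_carton [ 7.54558e+02 -8.01980e+01  2.65000e-01] 0.087
     w3 [ 7.54667e+02 -7.94890e+01  2.63000e-01] 0.049
     scene [ 7.54035e+02 -8.12450e+01  1.51000e-01] 0.074
     side [ 7.55445e+02 -8.54140e+01  2.63000e-01] 0.115
```

```bash
cat > fith.py <<'E'
import fit; from fit import *
# free z scale: heights from multi-view
for n in ["window_carton","muffin_dome","tall_tub","loaf_pack","square_box","food_tin","oblong_tray","square_tray"]:
    best=pickle.load(open("best.pkl","rb"))[n]; H=pts(n,best)[:,2].max()
    us=[]
    vs=[v for v in views if v[0]=="w"] if n!="square_tray" else ["scene","side"]
    if n=="oblong_tray": vs=["w1","scene","side"]
    for v in vs:
        c,d=views[v]; m0=sil(n,best,c)
        for q in d.get(n,[]):
            a=q["pixels"]; 
            if (a*m0).sum()/np.maximum(a,m0).sum()>.5: us.append((c,a))
    def cost(p):
        t=0
        for c,a in us:
            P=pts(n,p[:3]); P=P*[1,1,p[3]/H]
            h=cv2.convexHull((proj(c,P)*16).round().astype(np.int32)); m=np.zeros((480,640),np.uint8); cv2.fillConvexPoly(m,h,255,cv2.LINE_AA,4); m=m/255.
            t+=1-np.minimum(a,m).sum()/np.maximum(a,m).sum()
        return t/len(us)
    x0=np.r_[best,H]; sim=np.array([x0]+[x0+np.eye(4)[i]*[6,6,.1,10][i] for i in range(4)])
    r=minimize(cost,x0,method="Nelder-Mead",options=dict(initial_simplex=sim,xatol=.05,fatol=1e-5,maxiter=400)); print(n,len(us),np.round(r.x,3),"nominal",H,round(r.fun,3))
best=pickle.load(open("best.pkl","rb"))
for t in ["1","2","3"]:
    im=cv2.imread(f"pics/w{t}.png"); c=views["w"+t][0]
    for n in NAMES:
        m=(sil(n,best[n],c)>.5).astype(np.uint8); cs,_=cv2.findContours(m,cv2.RETR_EXTERNAL,cv2.CHAIN_APPROX_NONE); cv2.drawContours(im,cs,-1,(0,255,0),1)
        z=pts(n,best[n]); T=z[z[:,2]==z[:,2].max()]; 
        cv2.polylines(im,[cv2.convexHull(proj(c,T).round().astype(np.int32))],True,(255,0,0),1)
    cv2.imwrite(f"pics/ov{t}.png",im)
E
python3 fith.py
```

```text
window_carton 2 [ 6.30916e+02  1.46899e+02 -6.10000e-02  3.87620e+01] nominal 42.0 0.04
muffin_dome 2 [ 4.54008e+02 -1.48872e+02  1.06000e-01  5.89130e+01] nominal 63.9448897052892 0.06
tall_tub 2 [4.62272e+02 1.41443e+02 3.00000e-02 8.75020e+01] nominal 90.0 0.039
loaf_pack 2 [ 4.52933e+02  8.41500e+00 -3.50000e-02  5.26270e+01] nominal 60.0 0.054
square_box 2 [ 6.48637e+02 -1.40754e+02  1.55000e-01  4.37390e+01] nominal 49.99999999999999 0.045
food_tin 2 [6.23361e+02 7.93400e+00 6.90000e-02 7.79980e+01] nominal 80.0 0.036
oblong_tray 3 [ 5.36529e+02  3.48548e+02 -1.47000e-01  3.59520e+01] nominal 39.99999999999999 0.022
square_tray 2 [ 4.99297e+02 -3.71545e+02 -3.80000e-02  3.65440e+01] nominal 40.0 0.028
```

View pics/ov3.png

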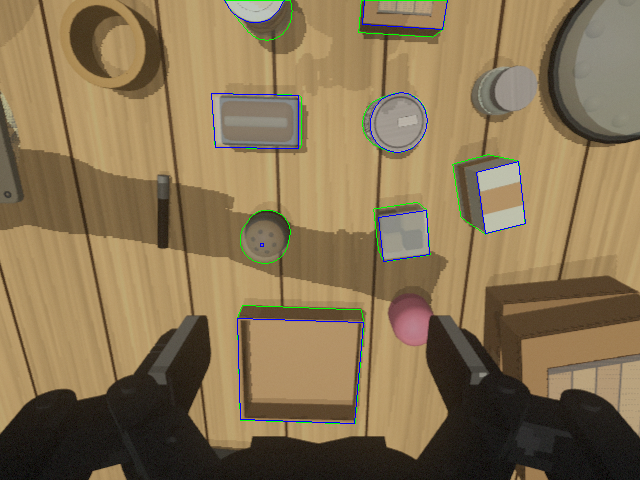

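View pics/ov2.png

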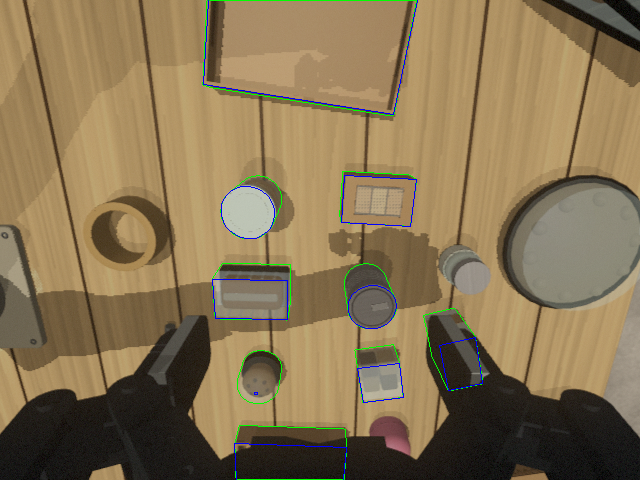

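Overlay outlines sit within 1–2 px of the carton, tub, loaf, box, dome, tin and both trays. The fitted heights come out slightly under nominal because the masks are tight, but they agree. First I pick the loaf with the jaws across its 62 mm width.

```bash
cat > d.py <<'E'
from h import *
import sys
a=[float(x) for x in sys.argv[1:]]  # groups of x y z yaw
s=ctrl.read_state(); print(s["clock"],s["eef_pos"].round(1),s["tool_rot"].round(4),round(s["width"],1),s["qpos"].round(2))
for i in range(0,len(a),4): print(delta(a[i:i+3],a[i+3]))
E
python3 d.py 453.6 9 110 1.541 453.6 9 12 1.541
```

```text
6.925 [530.3 -70.1 400.3] [-3.1416 -0.      0.    ] 85.4 [-0.29  0.34  0.53  1.59 -0.18  1.26  0.27]
[-0.0767, -0.079, 0.2903, 0.0, -0.0, -1.541]
[-0.0767, -0.079, 0.3883, 0.0, -0.0, -1.541]
```

Call:
{"fn": "move_arm", "kwargs": {"moves": [[[-0.0767,-0.079,0.29,0,0,-1.541],[-0.0767,-0.079,0.29,0,0,-1.541],[-0.0767,-0.079,0.29,0,0,-1.541],[-0.0767,-0.079,0.29,0,0,-1.541],[-0.0767,-0.079,0.29,0,0,-1.541],[-0.0767,-0.079,0.29,0,0,-1.541],[-0.0767,-0.079,0.29,0,0,-1.541],[-0.0767,-0.079,0.29,0,0,-1.541],[-0.0767,-0.079,0.29,0,0,-1.541],[-0.0767,-0.079,0.29,0,0,-1.541],[-0.0767,-0.079,0.29,0,0,-1.541]]], "jaw": 1}}

```text
clock: 8.3
eef_pos: [453.6, 8.9, 110.3]
tool_rot: [3.141, 0.0, 1.539]
force: [0.4, 0.5, -0.0]
width: 84.9
```

```bash
python3 w.py 4 loaf_pack; python3 d.py 453.6 9 110 1.541 453.6 9 12 1.541
```

```text
loaf_pack [] [([320.0, 250.0], 0.75, 20296)]
8.45 [-0.08  0.56 -0.01  2.16  0.01  0.42  1.45] [453.6   9.  110.3] [3.1415e+00 1.0000e-04 1.5404e+00]
8.45 [453.6   9.  110.3] [3.1415e+00 1.0000e-04 1.5404e+00] 85.3 [-0.08  0.56 -0.01  2.16  0.01  0.42  1.45]
[0.0, 0.0, 0.0003, 0.0001, 0.0001, -0.0006]
[0.0, 0.0, 0.0983, 0.0001, 0.0001, -0.0006]
```

View pics/w4.png

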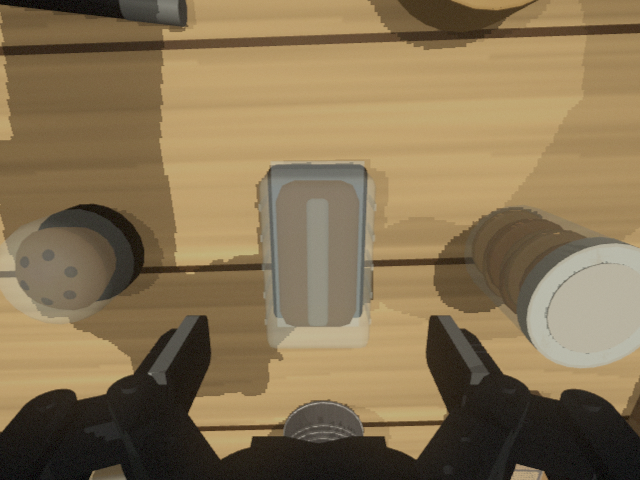

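The loaf is centred between the fingers (column 318). I descend and close.

Call:
{"fn": "move_arm", "kwargs": {"moves": [[[0,0,0.04,0,0,0],[0,0,0.075,0,0,0],[0,0,0.098,0,0,0],[0,0,0.098,0,0,0],[0,0,0.098,0,0,0]]]}}

```text
clock: 9.07
eef_pos: [453.3, 8.9, 11.5]
tool_rot: [-3.141, -0.001, 1.541]
force: [0.7, -0.1, -0.1]
width: 85.4
```

Call:
{"fn": "move_arm", "kwargs": {"moves": [[[0,0,0,0,0,0],[0,0,0,0,0,0],[0,0,0,0,0,0],[0,0,0,0,0,0],[0,0,0,0,0,0],[0,0,0,0,0,0]]], "jaw": 0}}

```text
clock: 9.82
eef_pos: [453.5, 8.8, 12.5]
tool_rot: [3.142, 0.0, 1.541]
force: [-0.6, -0.2, 4.9]
width: 61.1
```

```bash
python3 d.py
```

```text
9.825 [453.5   8.8  12.5] [3.1415e+00 3.0000e-04 1.5408e+00] 61.1 [ 0.07  0.77 -0.22  2.2   0.71  0.24  0.76]
```

```bash
python3 d.py 453.5 8.8 132 1.541 498.5 -400 132 1.531 498.5 -400 50 1.531 498.5 -400 17 1.531
```

```text
9.825 [453.5   8.8  12.5] [3.1415e+00 3.0000e-04 1.5408e+00] 61.1 [ 0.07  0.77 -0.22  2.2   0.71  0.24  0.76]
[-0.0, -0.0, -0.1195, 0.0001, 0.0003, -0.0002]
[-0.4073, 0.0572, -0.1194, 0.0001, 0.0003, 0.0098]
[-0.4073, 0.0572, -0.0374, 0.0001, 0.0003, 0.0098]
[-0.4072, 0.0572, -0.0044, 0.0001, 0.0003, 0.0098]
```

Call:
{"fn": "move_arm", "kwargs": {"moves": [[[0,0,-0.01,0,0,0],[0,0,-0.05,0,0,0],[0,0,-0.1,0,0,0],[0,0,-0.12,0,0,0],[0,0,-0.12,0,0,0]]]}}

```text
clock: 10.45
eef_pos: [454.5, 8.8, 133.8]
tool_rot: [3.138, -0.0, 1.54]
force: [-0.2, -0.5, -1.8]
width: 61.5
```

```bash
python3 d.py 498.5 -400 132 1.531
```

```text
10.45 [454.5   8.8 133.8] [ 3.1381e+00 -4.0000e-04  1.5405e+00] 61.5 [ 0.28  0.56 -0.52  2.14  0.51  0.56  0.93]
[-0.4073, 0.0563, 0.0018, 0.0035, -0.0004, 0.0095]
```

Call:
{"fn": "move_arm", "kwargs": {"moves": [[[-0.02,0.003,0,0,0,0],[-0.06,0.008,0,0,0,0],[-0.11,0.015,0,0,0,0.003],[-0.16,0.022,0,0,0,0.005],[-0.21,0.03,0,0,0,0.01],[-0.26,0.037,0,0,0,0.01],[-0.31,0.044,0,0,0,0.01],[-0.355,0.05,0,0,0,0.01],[-0.39,0.055,0,0,0,0.01],[-0.4073,0.0572,0,0,0,0.01],[-0.4073,0.0572,0,0,0,0.01],[-0.4073,0.0572,0,0,0,0.01]]]}}

```text
clock: 11.95
eef_pos: [498.8, -397.3, 131.9]
tool_rot: [-3.141, -0.002, 1.534]
force: [0.2, 0.4, -2.3]
width: 61.3
```

```bash
python3 w.py 5 loaf_pack square_tray; python3 d.py 498.5 -400 50 1.531 498.5 -400 17 1.531
```

```text
loaf_pack [([319.4, 304.7], 0.64, [561.0, -398.0])] [([321.0, 309.0], 0.9, 49050)]
square_tray [] [([428.0, 167.0], 0.81, 43522)]
12.2 [ 0.96  0.79 -0.57  1.63  0.52  0.88  1.72] [ 498.9 -399.   132.6] [ 3.1416 -0.      1.5325]
12.2 [ 498.9 -399.   132.6] [ 3.1416 -0.      1.5325] 61.3 [ 0.96  0.79 -0.57  1.63  0.52  0.88  1.72]
[-0.0011, -0.0003, 0.0826, 0.0, -0.0, 0.0015]
[-0.0011, -0.0003, 0.1156, 0.0, -0.0, 0.0015]
```

View pics/w5.png

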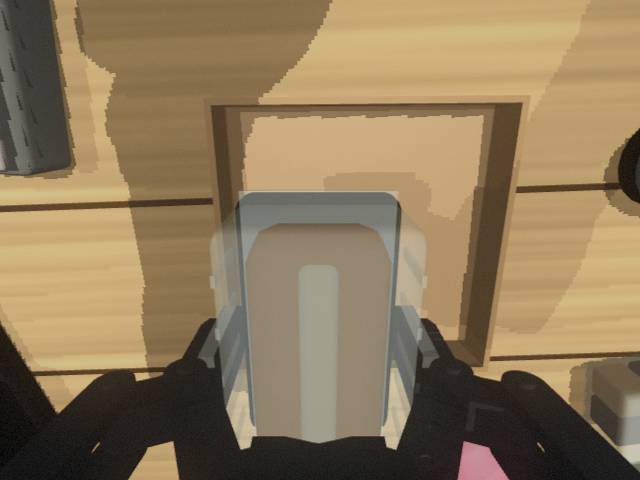

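```bash
cat > ov.py <<'E'
import sys; from fit import *
t=sys.argv[1]; im,s,_=pickle.load(open(f"w{t}.pkl","rb")); c=cam(im,s); I=im["color"].copy(); best=pickle.load(open("best.pkl","rb"))
for a in sys.argv[2:]:
    n,*v=a.split(":"); p=best[n] if not v else [float(x) for x in v[0].split(",")]
    z=pts(n,p)
    for zz in (z[:,2].max(),0):
        T=z[abs(z[:,2]-zz)<1e-6]; cv2.polylines(I,[cv2.convexHull(proj(c,T).round().astype(np.int32))],True,(255,0,0) if zz else (0,255,0),1)
cv2.imwrite(f"pics/o{t}.png",I)
E
python3 ov.py 5 square_tray
```

```text
(no output)
```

View pics/o5.png

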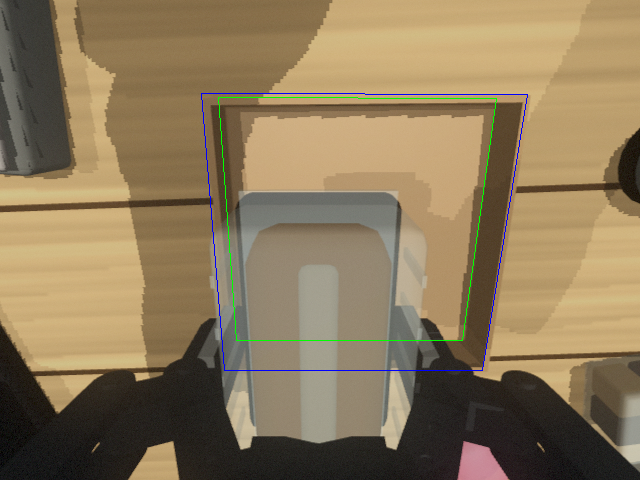

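The tray matches the fit to within about 2 px. I lower the loaf.

Call:
{"fn": "move_arm", "kwargs": {"moves": [[[0,0.002,0.03,0,0,0],[0,0.002,0.07,0,0,0],[0,0.002,0.095,0,0,0],[0,0.002,0.107,0,0,0],[0,0.002,0.113,0,0,0],[0,0.002,0.1155,0,0,0],[0,0.002,0.1155,0,0,0],[0,0.002,0.1155,0,0,0]]]}}

```text
clock: 13.2
eef_pos: [501.0, -400.3, 17.5]
tool_rot: [3.141, 0.001, 1.531]
force: [0.1, -0.9, -2.3]
width: 61.4
```

```bash
python3 d.py
```

```text
13.2 [ 501.  -400.3   17.5] [3.1406e+00 7.0000e-04 1.5308e+00] 61.4 [ 0.91  0.94 -0.48  1.67  0.62  0.69  1.63]
```

Call:
{"fn": "move_arm", "kwargs": {"moves": [[[0,0,0.0005,0,0,0],[0,0,0.001,0,0,0],[0,0,0.001,0,0,0]]]}}

```text
clock: 13.58
eef_pos: [500.8, -400.2, 16.6]
tool_rot: [3.141, 0.001, 1.531]
force: [-1.9, 0.5, 7.1]
width: 61.5
```

Call:
{"fn": "move_arm", "kwargs": {"moves": [[[0,0,0,0,0,0],[0,0,0,0,0,0],[0,0,0,0,0,0],[0,0,0,0,0,0]]], "jaw": 0.88}}

```text
clock: 14.08
eef_pos: [500.6, -399.9, 15.6]
tool_rot: [-3.142, -0.0, 1.531]
force: [0.0, 0.1, -0.5]
width: 75.1
```

Call:
{"fn": "move_arm", "kwargs": {"moves": [[[0,0,-0.03,0,0,0],[0,0,-0.08,0,0,0],[0,0,-0.14,0,0,0],[0,0,-0.14,0,0,0]]]}}

```text
clock: 14.58
eef_pos: [504.0, -401.4, 161.1]
tool_rot: [3.133, 0.005, 1.531]
force: [0.1, 0.2, -0.6]
width: 75.1
```

```bash
python3 d.py 648 -140 160 0.16 648 -140 110 0.16; python3 - <<'E'
from h import *
cv2.imwrite("pics/s1.png",cv2.resize(get_image("scene")["color"][100:300,200:500],None,fx=2.5,fy=2.5))
E
```

```text
14.575 [ 504.  -401.4  161.1] [3.1329 0.0051 1.5308] 75.1 [ 0.97  0.76 -0.59  1.6   0.5   0.93  1.73]
[0.267, 0.1335, 0.0009, 0.0108, -0.0017, 1.3708]
[0.2672, 0.133, 0.0509, 0.0108, -0.0017, 1.3708]
```

View pics/s1.png

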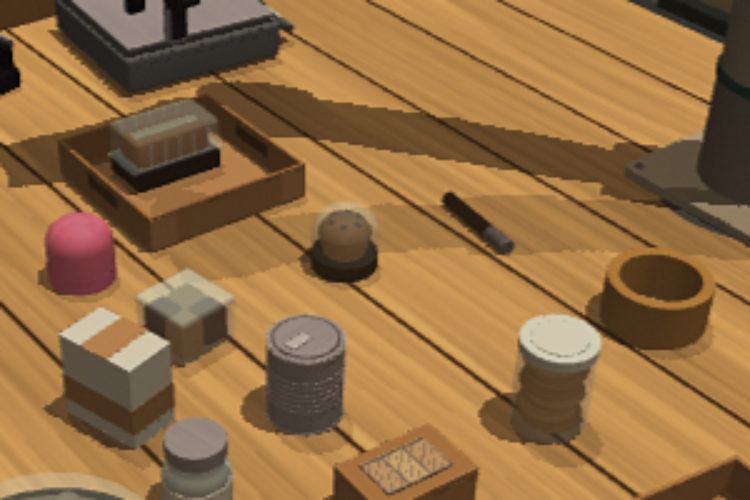

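The loaf stands flat in the square tray near its back side. Next is the box.

Call:
{"fn": "move_arm", "kwargs": {"moves": [[[0.266,0.1365,0.01,0,0,1.371],[0.266,0.1365,0.01,0,0,1.371],[0.266,0.1365,0.01,0,0,1.371],[0.266,0.1365,0.01,0,0,1.371],[0.266,0.1365,0.01,0,0,1.371],[0.266,0.1365,0.026,0,0,1.371],[0.266,0.1365,0.026,0,0,1.371],[0.266,0.1365,0.026,0,0,1.371],[0.266,0.1365,0.026,0,0,1.371],[0.266,0.1365,0.026,0,0,1.371]]], "jaw": 1}}

```text
clock: 15.88
eef_pos: [646.9, -139.6, 128.9]
tool_rot: [-3.141, 0.002, 0.161]
force: [0.0, 0.4, -0.3]
width: 85.0
```

```bash
python3 w.py 6 square_box; python3 ov.py 6 square_box:647.8,-139.5,.16;python3 d.py 647.8 -139.5 130 0.16 647.8 -139.5 10 .16
```

```text
square_box [([319.0, 230.8], 0.95, [647.0, -138.0])] [([318.0, 241.0], 0.83, 11111)]
16.025 [ 0.28  0.76 -0.19  1.57  0.17  0.83  0.18] [ 647.3 -139.8  129.5] [-3.1413e+00  4.0000e-04  1.6010e-01]
16.025 [ 647.3 -139.8  129.5] [-3.1413e+00  4.0000e-04  1.6010e-01] 85.2 [ 0.28  0.76 -0.19  1.57  0.17  0.83  0.18]
[0.0005, -0.0002, -0.0005, -0.0003, 0.0004, 0.0001]
[0.0005, -0.0002, 0.1195, -0.0003, 0.0004, 0.0001]
```

View pics/o6.png

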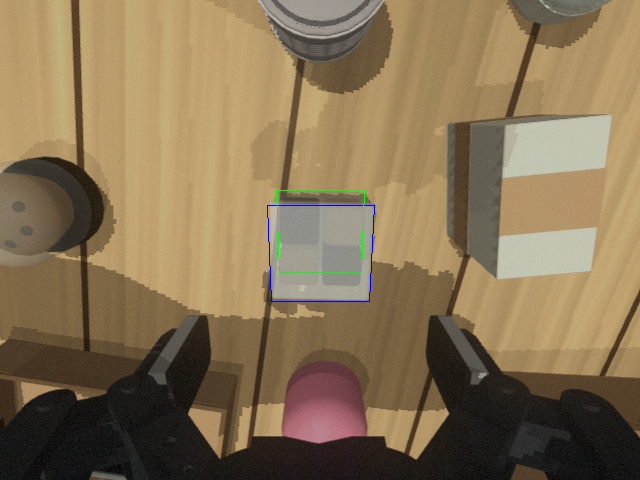

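The overlay matches the box. I descend and close.

Call:
{"fn": "move_arm", "kwargs": {"moves": [[[0.0005,0,0.05,0,0,0],[0.0005,0,0.095,0,0,0],[0.0005,0,0.1195,0,0,0],[0.0005,0,0.1195,0,0,0],[0.0005,0,0.1195,0,0,0]]]}}

```text
clock: 16.65
eef_pos: [649.0, -139.7, 11.4]
tool_rot: [3.141, -0.002, 0.16]
force: [0.3, 0.4, 0.3]
width: 85.3
```

Call:
{"fn": "move_arm", "kwargs": {"moves": [[[0,0,0,0,0,0],[0,0,0,0,0,0],[0,0,0,0,0,0],[0,0,0,0,0,0],[0,0,0,0,0,0],[0,0,0,0,0,0]]], "jaw": 0}}

```text
clock: 17.4
eef_pos: [649.4, -139.9, 12.3]
tool_rot: [3.14, -0.003, 0.16]
force: [-0.8, 0.5, 6.0]
width: 63.4
```

```bash
python3 d.py
```

```text
17.4 [ 649.4 -139.9   12.3] [ 3.1404e+00 -2.9000e-03  1.5980e-01] 63.4 [ 0.26  0.92 -0.15  1.61  0.21  0.62  0.15]
```

Call:
{"fn": "move_arm", "kwargs": {"moves": [[[0,0,-0.01,0,0,0],[0,0,-0.05,0,0,0],[0,0,-0.1,0,0,0],[0,0,-0.14,0,0,0],[0,0,-0.14,0,0,0],[0,0,-0.14,0,0,0]]]}}

```text
clock: 18.15
eef_pos: [647.1, -139.5, 149.8]
tool_rot: [-3.141, 0.001, 0.16]
force: [-0.1, -0.3, -2.3]
width: 62.9
```

```bash
python3 d.py 502.5 -322 150 -0.04
```

```text
18.15 [ 647.1 -139.5  149.8] [-3.1412e+00  1.5000e-03  1.6010e-01] 62.9 [ 0.28  0.74 -0.19  1.55  0.17  0.87  0.19]
[-0.1719, 0.1571, 0.0, -0.0002, 0.0015, 0.2001]
```

Call:
{"fn": "move_arm", "kwargs": {"moves": [[[-0.02,0.018,0,0,0,0.05],[-0.06,0.055,0,0,0,0.1],[-0.1,0.09,0,0,0,0.15],[-0.135,0.124,0,0,0,0.2],[-0.16,0.146,0,0,0,0.2],[-0.172,0.157,0,0,0,0.2],[-0.172,0.157,0,0,0,0.2],[-0.172,0.157,0,0,0,0.2]]]}}

```text
clock: 19.15
eef_pos: [504.4, -320.1, 150.0]
tool_rot: [-3.14, -0.001, -0.038]
force: [0.0, 0.6, -2.3]
width: 63.2
```

```bash
python3 w.py 7 ; python3 ov.py 7 square_tray:501,-369.5,-.04;python3 d.py 502.9 -322 19 -0.04
```

```text
19.2 [ 0.62  0.65 -0.16  1.75  0.14  0.75  0.35] [ 504.6 -320.   150.1] [-3.1403e+00 -7.0000e-04 -3.7400e-02]
19.2 [ 504.6 -320.   150.1] [-3.1403e+00 -7.0000e-04 -3.7400e-02] 63.3 [ 0.62  0.65 -0.16  1.75  0.14  0.75  0.35]
[-0.0017, 0.0023, 0.1311, -0.0013, -0.0007, 0.0026]
```

View pics/o7.png

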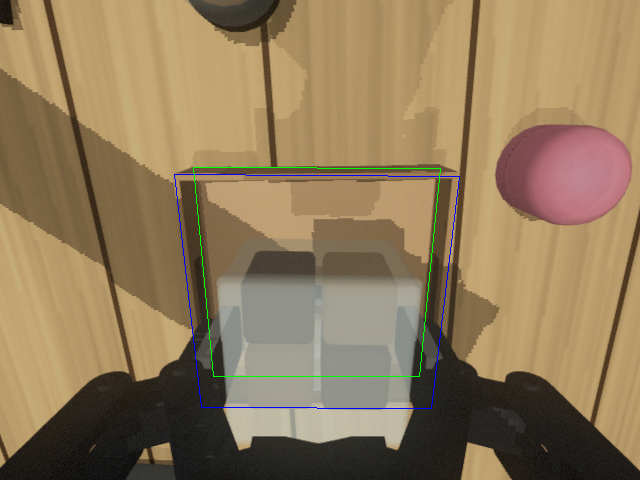

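Call:
{"fn": "move_arm", "kwargs": {"moves": [[[0,0,0.03,0,0,0],[0,0,0.075,0,0,0],[0,0,0.11,0,0,0],[0,0,0.125,0,0,0],[0,0,0.131,0,0,0],[0,0,0.131,0,0,0],[0,0,0.131,0,0,0]]]}}

```text
clock: 20.08
eef_pos: [504.2, -322.4, 20.6]
tool_rot: [3.141, -0.002, -0.04]
force: [0.7, 0.0, -2.2]
width: 63.1
```

Call:
{"fn": "move_arm", "kwargs": {"moves": [[[0,0,0.001,0,0,0],[0,0,0.002,0,0,0],[0,0,0.002,0,0,0]]]}}

```text
clock: 20.45
eef_pos: [503.2, -322.0, 17.4]
tool_rot: [3.142, 0.0, -0.04]
force: [0.2, -0.0, -2.0]
width: 63.1
```

Call:
{"fn": "move_arm", "kwargs": {"moves": [[[0,0,0.0007,0,0,0],[0,0,0.0015,0,0,0],[0,0,0.0015,0,0,0]]]}}

```text
clock: 20.82
eef_pos: [503.2, -322.0, 16.3]
tool_rot: [3.141, -0.0, -0.04]
force: [-2.0, 1.5, 5.2]
width: 63.7
```

Contact. I release it and retreat.

Call:
{"fn": "move_arm", "kwargs": {"moves": [[[0,0,0,0,0,0],[0,0,0,0,0,0],[0,0,0,0,0,0],[0,0,0,0,0,0]]], "jaw": 0.95}}

```text
clock: 21.32
eef_pos: [503.2, -321.9, 15.7]
tool_rot: [-3.142, 0.0, -0.04]
force: [0.7, 0.0, 0.7]
width: 81.2
```

Call:
{"fn": "move_arm", "kwargs": {"moves": [[[0,0,-0.03,0,0,0],[0,0,-0.08,0,0,0],[0,0,-0.14,0,0,0],[0,0,-0.2,0,0,0],[0,0,-0.2,0,0,0],[0,0,-0.2,0,0,0]]]}}

```text
clock: 22.08
eef_pos: [502.8, -321.8, 215.5]
tool_rot: [-3.141, 0.001, -0.04]
force: [0.0, -0.1, 0.9]
width: 81.2
```

```bash
python3 w.py 8 square_box loaf_pack; python3 d.py 630.3 147.3 130 1.516 ; python3 ov.py 8 square_tray:501,-369.5,-.04 loaf_pack:501,-400,-.04 square_box:503,-322,-.04; python3 - <<'E'
from h import *
cv2.imwrite("pics/s2.png",cv2.resize(get_image("scene")["color"][100:300,200:500],None,fx=2.5,fy=2.5))
E
```

```text
square_box [([323.4, 205.6], 0.94, [507.0, -321.0])] [([319.0, 213.0], 0.62, 6310)]
loaf_pack [([323.6, 283.5], 0.87, [505.0, -403.0])] [([322.0, 297.0], 0.74, 9668)]
22.325 [ 0.64  0.57 -0.18  1.69  0.12  0.9   0.37] [ 502.6 -321.6  214.3] [-3.1402e+00  2.4000e-03 -3.9900e-02]
22.325 [ 502.6 -321.6  214.3] [-3.1402e+00  2.4000e-03 -3.9900e-02] 81.2 [ 0.64  0.57 -0.18  1.69  0.12  0.9   0.37]
[0.1091, -0.4735, 0.0847, -0.003, 0.0009, -1.5559]
```

View pics/o8.png

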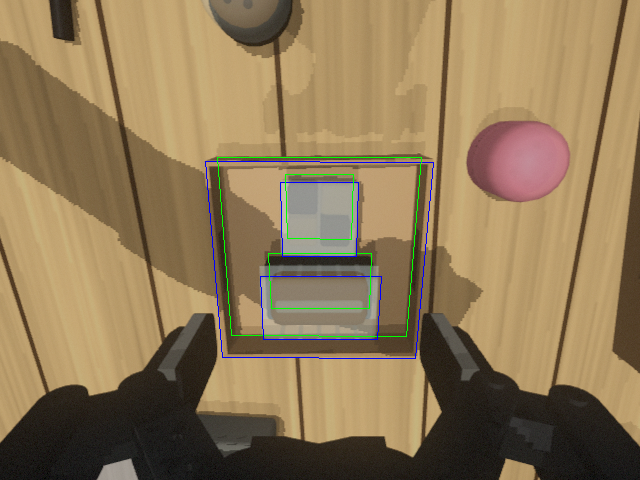

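View pics/s2.png

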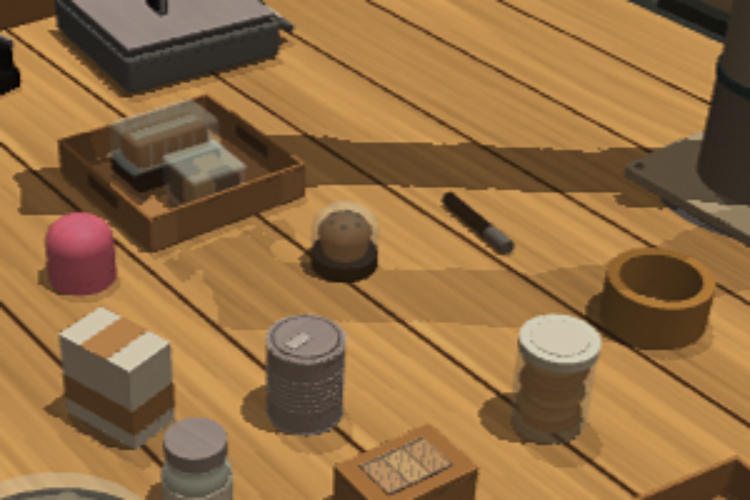

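Both packs stand in the square tray, matching the predicted outlines. Next is the carton.

Call:
{"fn": "move_arm", "kwargs": {"moves": [[[0.109,-0.4735,0,0,0,-1.556],[0.109,-0.4735,0,0,0,-1.556],[0.109,-0.4735,0,0,0,-1.556],[0.109,-0.4735,0,0,0,-1.556],[0.109,-0.4735,0.084,0,0,-1.556],[0.109,-0.4735,0.084,0,0,-1.556],[0.109,-0.4735,0.084,0,0,-1.556],[0.109,-0.4735,0.084,0,0,-1.556],[0.109,-0.4735,0.084,0,0,-1.556],[0.109,-0.4735,0.084,0,0,-1.556],[0.109,-0.4735,0.084,0,0,-1.556],[0.109,-0.4735,0.084,0,0,-1.556]]], "jaw": 1}}

```text
clock: 23.88
eef_pos: [631.4, 145.5, 132.1]
tool_rot: [3.141, 0.001, 1.514]
force: [0.3, 0.6, 0.5]
width: 85.8
```

```bash
python3 w.py 9 window_carton; python3 ov.py 9 window_carton:630.3,147.3,-.055; python3 d.py 630.3 147.3 130 1.516 630.3 147.3 6 1.516
```

```text
window_carton [([320.6, 231.2], 0.71, [632.0, 148.0])] [([320.0, 239.0], 0.86, 14185)]
24.025 [ 0.04  0.79 -0.54  1.6   0.49  0.89  0.83] [631.3 146.2 132.2] [3.1410e+00 1.0000e-04 1.5148e+00]
24.025 [631.3 146.2 132.2] [3.1410e+00 1.0000e-04 1.5148e+00] 85.4 [ 0.04  0.79 -0.54  1.6   0.49  0.89  0.83]
[0.0011, -0.0011, 0.0022, 0.0005, 0.0001, -0.0012]
[0.0011, -0.0011, 0.1262, 0.0005, 0.0001, -0.0012]
```

View pics/o9.png

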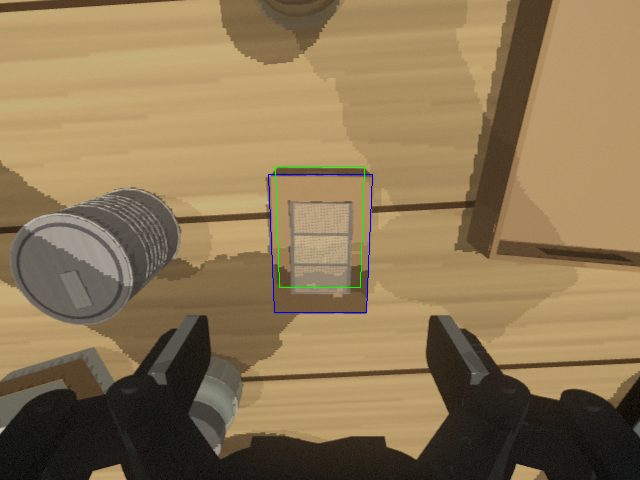

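Call:
{"fn": "move_arm", "kwargs": {"moves": [[[0.001,-0.001,0.05,0,0,0],[0.001,-0.001,0.1,0,0,0],[0.001,-0.001,0.124,0,0,0],[0.001,-0.001,0.124,0,0,0],[0.001,-0.001,0.124,0,0,0]]]}}

```text
clock: 24.65
eef_pos: [631.1, 148.3, 9.1]
tool_rot: [3.14, -0.001, 1.516]
force: [0.4, -0.2, -0.8]
width: 85.2
```

Call:
{"fn": "move_arm", "kwargs": {"moves": [[[0,0,0,0,0,0],[0,0,0,0,0,0],[0,0,0,0,0,0],[0,0,0,0,0,0],[0,0,0,0,0,0],[0,0,0,0,0,0]]], "jaw": 0}}

```text
clock: 25.4
eef_pos: [631.4, 148.0, 9.7]
tool_rot: [3.139, -0.001, 1.516]
force: [-0.2, -0.6, 5.9]
width: 63.1
```

Call:
{"fn": "move_arm", "kwargs": {"moves": [[[0,0,-0.01,0,0,0],[0,0,-0.05,0,0,0],[0,0,-0.1,0,0,0],[0,0,-0.12,0,0,0],[0,0,-0.12,0,0,0],[0,0,-0.12,0,0,0]]]}}

```text
clock: 26.15
eef_pos: [628.8, 147.0, 125.9]
tool_rot: [-3.138, 0.002, 1.516]
force: [0.1, -0.2, -3.3]
width: 63.3
```

```bash
python3 d.py 593.9 340.9 130 1.426
```

```text
26.15 [628.8 147.  125.9] [-3.1384e+00  1.6000e-03  1.5159e+00] 63.3 [ 0.04  0.8  -0.54  1.61  0.5   0.88  0.82]
[0.1917, -0.0455, -0.0043, -0.0032, 0.0017, 0.0899]
```

Call:
{"fn": "move_arm", "kwargs": {"moves": [[[0.02,-0.005,0,0,0,0.02],[0.06,-0.014,0,0,0,0.04],[0.11,-0.026,0,0,0,0.07],[0.155,-0.037,0,0,0,0.09],[0.182,-0.043,0,0,0,0.09],[0.192,-0.0455,0,0,0,0.09],[0.192,-0.0455,0,0,0,0.09],[0.192,-0.0455,0,0,0,0.09]]]}}

```text
clock: 27.15
eef_pos: [596.0, 339.3, 127.0]
tool_rot: [-3.141, 0.003, 1.424]
force: [-0.4, 0.4, -3.6]
width: 63.0
```

```bash
python3 w.py a; python3 ov.py a oblong_tray; python3 d.py 593.9 340.9 16 1.426
```

```text
27.2 [-0.29  0.84 -0.5   1.49  0.46  0.94  0.5 ] [596.2 339.4 127.3] [3.1415e+00 2.1000e-03 1.4233e+00]
27.2 [596.2 339.4 127.3] [3.1415e+00 2.1000e-03 1.4233e+00] 63.1 [-0.29  0.84 -0.5   1.49  0.46  0.94  0.5 ]
[0.0013, -0.0025, 0.1113, 0.0001, 0.0021, -0.0027]
```

View pics/oa.png

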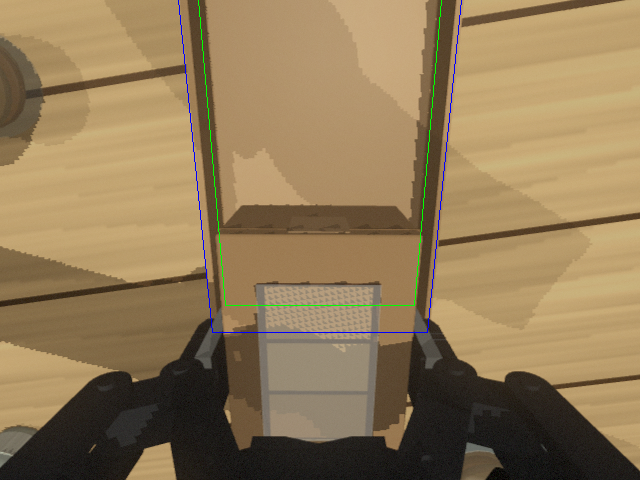

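Call:
{"fn": "move_arm", "kwargs": {"moves": [[[0,-0.001,0.03,0,0,0],[0,-0.001,0.07,0,0,0],[0,-0.001,0.1,0,0,0],[0,-0.001,0.108,0,0,0],[0,-0.001,0.111,0,0,0],[0,-0.001,0.111,0,0,0],[0,-0.001,0.111,0,0,0]]]}}

```text
clock: 28.08
eef_pos: [595.1, 342.7, 18.2]
tool_rot: [3.14, -0.001, 1.426]
force: [0.4, -0.2, -1.9]
width: 63.1
```

Call:
{"fn": "move_arm", "kwargs": {"moves": [[[0,0,0.001,0,0,0],[0,0,0.001,0,0,0],[0,0,0.001,0,0,0]]]}}

```text
clock: 28.45
eef_pos: [594.3, 342.2, 15.9]
tool_rot: [3.142, -0.0, 1.426]
force: [-0.0, -0.0, -2.7]
width: 62.9
```

Call:
{"fn": "move_arm", "kwargs": {"moves": [[[0,0,0.001,0,0,0],[0,0,0.0015,0,0,0],[0,0,0.002,0,0,0],[0,0,0.002,0,0,0]]]}}

```text
clock: 28.95
eef_pos: [594.2, 342.2, 13.9]
tool_rot: [-3.141, 0.0, 1.426]
force: [-1.0, -1.0, -1.8]
width: 63.1
```

Call:
{"fn": "move_arm", "kwargs": {"moves": [[[0,0,0.0005,0,0,0],[0,0,0.001,0,0,0],[0,0,0.001,0,0,0]]]}}

```text
clock: 29.32
eef_pos: [594.1, 342.2, 13.8]
tool_rot: [3.141, 0.0, 1.426]
force: [-2.8, -2.4, 6.7]
width: 63.0
```

Call:
{"fn": "move_arm", "kwargs": {"moves": [[[0,0,0,0,0,0],[0,0,0,0,0,0],[0,0,0,0,0,0],[0,0,0,0,0,0]]], "jaw": 0.95}}

```text
clock: 29.82
eef_pos: [594.3, 342.2, 12.7]
tool_rot: [-3.142, -0.0, 1.426]
force: [-0.3, 0.2, -0.8]
width: 81.1
```

Call:
{"fn": "move_arm", "kwargs": {"moves": [[[0,0,-0.03,0,0,0],[0,0,-0.08,0,0,0],[0,0,-0.14,0,0,0],[0,0,-0.2,0,0,0],[0,0,-0.2,0,0,0],[0,0,-0.2,0,0,0]]]}}

```text
clock: 30.58
eef_pos: [594.0, 341.8, 212.4]
tool_rot: [-3.141, 0.001, 1.426]
force: [0.6, 0.5, -0.9]
width: 81.1
```

```bash
python3 w.py b window_carton; python3 ov.py b oblong_tray window_carton:592.8,342.2,-.145; python3 d.py 454.2 -148.5 130 1.426; python3 d.py 454.2 -148.5 130 1.1
```

```text
window_carton [([316.7, 209.2], 0.93, [595.0, 341.0])] [([317.0, 214.0], 0.7, 8643)]
30.725 [-0.28  0.75 -0.54  1.42  0.41  1.09  0.54] [593.5 341.4 210.7] [-3.139e+00  2.400e-03  1.426e+00]
30.725 [593.5 341.4 210.7] [-3.139e+00  2.400e-03  1.426e+00] 81.1 [-0.28  0.75 -0.54  1.42  0.41  1.09  0.54]
[-0.5047, -0.0669, 0.0821, -0.0026, 0.0024, 0.0]
30.725 [593.5 341.4 210.7] [-3.139e+00  2.400e-03  1.426e+00] 81.1 [-0.28  0.75 -0.54  1.42  0.41  1.09  0.54]
[-0.5047, -0.0669, 0.0821, -0.0022, 0.0028, 0.326]
```

View pics/ob.png

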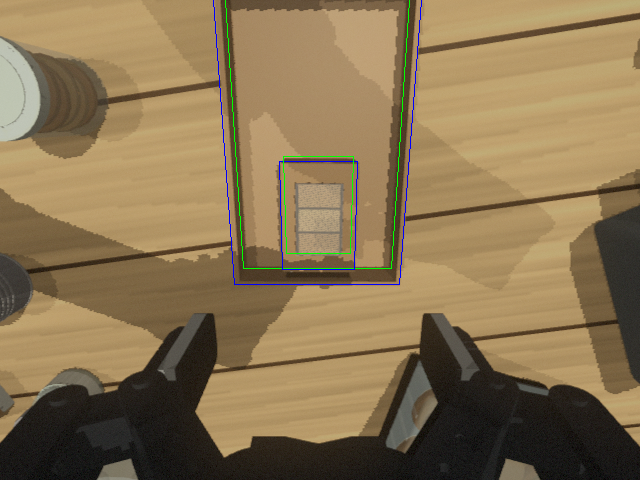

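The carton stands in the tray close to the predicted outline. Next is the muffin.

Call:
{"fn": "move_arm", "kwargs": {"moves": [[[-0.505,-0.067,0,0,0,0],[-0.505,-0.067,0,0,0,0],[-0.505,-0.067,0,0,0,0],[-0.505,-0.067,0,0,0,0],[-0.505,-0.067,0,0,0,0],[-0.505,-0.067,0.04,0,0,0],[-0.505,-0.067,0.083,0,0,0],[-0.505,-0.067,0.083,0,0,0],[-0.505,-0.067,0.083,0,0,0],[-0.505,-0.067,0.083,0,0,0],[-0.505,-0.067,0.083,0,0,0]]], "jaw": 1}}

```text
clock: 32.1
eef_pos: [455.7, -146.4, 129.8]
tool_rot: [3.141, -0.001, 1.427]
force: [-0.1, -0.3, 0.4]
width: 85.2
```

```bash
python3 w.py c muffin_dome; python3 ov.py c muffin_dome:454.2,-148.5,0; python3 d.py 454.2 -148.5 130 1.426 454.2 -148.5 6 1.426; cat > fb.py <<'E'
from fit import *
import sys
t,n,z0=sys.argv[1],sys.argv[2],float(sys.argv[3]); x0=np.array([float(v) for v in sys.argv[4].split(",")])
im,s,out=pickle.load(open(f"w{t}.pkl","rb")); c=cam(im,s)
def S(p):
    h=cv2.convexHull((proj(c,pts(n,p)+[0,0,z0])*16).round().astype(np.int32)); m=np.zeros((480,640),np.uint8); cv2.fillConvexPoly(m,h,255,cv2.LINE_AA,4); return m/255.
for q in out[n][1]:
    a=q["pixels"]; f=lambda p:1-np.minimum(a,S(p)).sum()/np.maximum(a,S(p)).sum()
    if f(x0)>.8: continue
    r=minimize(f,x0,method="Nelder-Mead",options=dict(initial_simplex=np.array([x0,x0+[5,0,0],x0+[0,5,0],x0+[0,0,.1]]),xatol=.05,fatol=1e-5)); print(n,r.x.round(3),round(r.fun,3))
E
python3 fb.py c muffin_dome 0 454,-148,0; python3 fb.py b window_carton 4 593,342,-.145
```

```text
muffin_dome [([315.4, 232.5], 0.69, [456.0, -148.0])] [([316.0, 246.0], 0.83, 8672), ([220.0, 453.0], 0.51, 151)]
32.25 [ 0.6   0.59 -0.51  2.07  0.51  0.6   1.17] [ 456.  -146.4  130.3] [ 3.1403e+00 -6.0000e-04  1.4286e+00]
32.25 [ 456.  -146.4  130.3] [ 3.1403e+00 -6.0000e-04  1.4286e+00] 85.4 [ 0.6   0.59 -0.51  2.07  0.51  0.6   1.17]
[-0.0024, -0.0015, 0.0003, 0.0013, -0.0006, 0.0026]
[-0.0025, -0.0017, 0.1243, 0.0013, -0.0006, 0.0026]
muffin_dome [ 4.55452e+02 -1.47384e+02  4.30000e-02] 0.031
window_carton [ 5.93762e+02  3.42358e+02 -1.55000e-01] 0.03
```

View pics/oc.png

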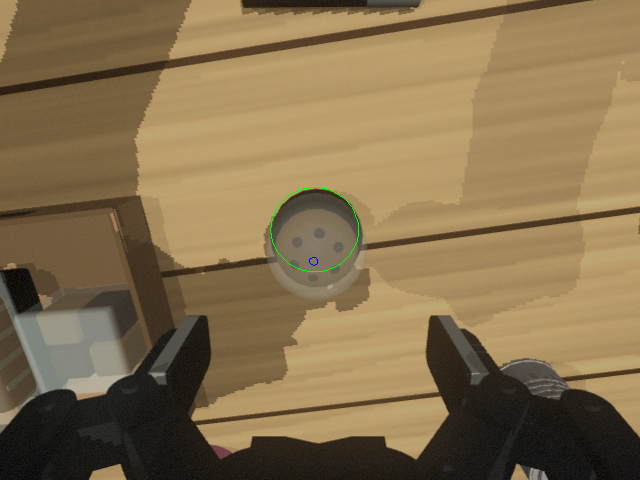

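Call:
{"fn": "move_arm", "kwargs": {"moves": [[[-0.001,-0.0005,0.05,0,0,0],[-0.001,-0.0005,0.1,0,0,0],[-0.001,-0.0005,0.124,0,0,0],[-0.001,-0.0005,0.124,0,0,0],[-0.001,-0.0005,0.124,0,0,0]]]}}

```text
clock: 32.88
eef_pos: [455.5, -148.2, 6.8]
tool_rot: [3.14, -0.0, 1.427]
force: [-0.1, 0.8, 0.4]
width: 85.1
```

Call:
{"fn": "move_arm", "kwargs": {"moves": [[[0,0,0,0,0,0],[0,0,0,0,0,0],[0,0,0,0,0,0],[0,0,0,0,0,0],[0,0,0,0,0,0],[0,0,0,0,0,0]]], "jaw": 0}}

```text
clock: 33.62
eef_pos: [455.5, -148.8, 7.6]
tool_rot: [3.139, 0.0, 1.426]
force: [-1.3, 1.6, 9.7]
width: 64.4
```

```bash
python3 d.py
```

```text
33.625 [ 455.5 -148.8    7.6] [3.1385e+00 1.0000e-04 1.4263e+00] 64.4 [ 0.44  0.8  -0.27  2.14  0.72  0.29  0.97]
```

Call:
{"fn": "move_arm", "kwargs": {"moves": [[[0,0,-0.01,0,0,0],[0,0,-0.05,0,0,0],[0,0,-0.1,0,0,0],[0,0,-0.16,0,0,0],[0,0,-0.18,0,0,0],[0,0,-0.18,0,0,0],[0,0,-0.18,0,0,0]]]}}

```text
clock: 34.5
eef_pos: [453.4, -149.0, 185.1]
tool_rot: [-3.14, 0.0, 1.425]
force: [-0.2, -0.9, -1.6]
width: 64.5
```

```bash
python3 d.py 593.7 342.3 185 1.426
```

```text
34.5 [ 453.4 -149.   185.1] [-3.1399e+00  2.0000e-04  1.4255e+00] 64.5 [ 0.69  0.51 -0.62  2.02  0.44  0.74  1.23]
[0.5064, 0.0677, -0.0001, -0.0017, 0.0002, -0.0005]
```

Call:
{"fn": "move_arm", "kwargs": {"moves": [[[0.02,0.003,0,0,0,0],[0.06,0.008,0,0,0,0],[0.11,0.015,0,0,0,0],[0.165,0.022,0,0,0,0],[0.22,0.029,0,0,0,0],[0.275,0.037,0,0,0,0],[0.33,0.044,0,0,0,0],[0.385,0.051,0,0,0,0],[0.435,0.058,0,0,0,0],[0.475,0.063,0,0,0,0],[0.5,0.067,0,0,0,0],[0.5064,0.0677,0,0,0,0],[0.5064,0.0677,0,0,0,0],[0.5064,0.0677,0,0,0,0]]]}}

```text
clock: 36.25
eef_pos: [594.6, 340.5, 185.2]
tool_rot: [-3.141, 0.002, 1.424]
force: [1.0, -0.0, -1.6]
width: 64.7
```

```bash
python3 w.py d; python3 d.py 593.5 342.3 60 1.426
```

```text
36.3 [-0.27  0.78 -0.55  1.44  0.44  1.04  0.51] [594.7 340.7 185.6] [-3.1415e+00  1.6000e-03  1.4244e+00]
36.3 [594.7 340.7 185.6] [-3.1415e+00  1.6000e-03  1.4244e+00] 64.1 [-0.27  0.78 -0.55  1.44  0.44  1.04  0.51]
[0.0016, -0.0014, 0.1256, -0.0001, 0.0016, -0.0016]
```

View pics/wd.png

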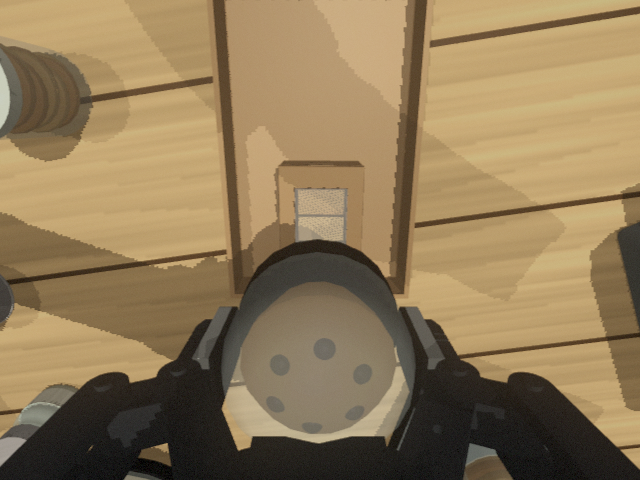

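Call:
{"fn": "move_arm", "kwargs": {"moves": [[[0,0,0.03,0,0,0],[0,0,0.075,0,0,0],[0,0,0.11,0,0,0],[0,0,0.12,0,0,0],[0,0,0.125,0,0,0],[0,0,0.125,0,0,0],[0,0,0.125,0,0,0],[0,0,0.125,0,0,0]]]}}

```text
clock: 37.3
eef_pos: [595.0, 342.9, 61.8]
tool_rot: [3.14, -0.001, 1.426]
force: [0.5, 0.1, -1.7]
width: 64.6
```

```bash
python3 d.py 593.5 342.3 54.5 1.426; python3 - <<'E'
from h import *
cv2.imwrite("pics/s3.png",cv2.resize(get_image("scene")["color"][200:420,350:600],None,fx=2.5,fy=2.5))
E
```

```text
37.3 [595.  342.9  61.8] [ 3.1404e+00 -1.0000e-03  1.4260e+00] 64.6 [-0.3   0.92 -0.48  1.52  0.53  0.83  0.45]
[-0.0008, -0.0014, 0.0073, 0.0012, -0.001, -0.0]
```

View pics/s3.png

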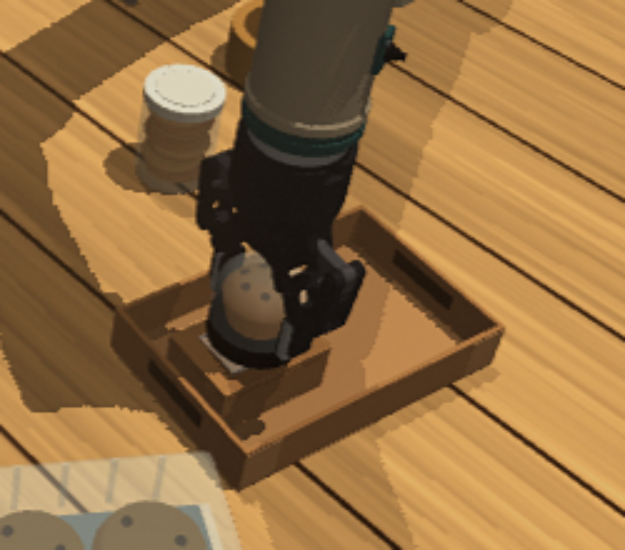

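The muffin hangs just above the middle of the carton's top. I lower it slowly.

Call:
{"fn": "move_arm", "kwargs": {"moves": [[[0,0,0.002,0,0,0],[0,0,0.004,0,0,0],[0,0,0.005,0,0,0],[0,0,0.005,0,0,0],[0,0,0.005,0,0,0]]]}}

```text
clock: 37.98
eef_pos: [594.5, 342.6, 55.8]
tool_rot: [-3.142, -0.0, 1.426]
force: [-0.0, -0.6, -0.7]
width: 64.3
```

Call:
{"fn": "move_arm", "kwargs": {"moves": [[[0,0,0.001,0,0,0],[0,0,0.002,0,0,0],[0,0,0.002,0,0,0]]]}}

```text
clock: 38.35
eef_pos: [594.5, 342.6, 53.8]
tool_rot: [-3.142, -0.0, 1.426]
force: [-0.8, -0.4, -1.6]
width: 64.3
```

Call:
{"fn": "move_arm", "kwargs": {"moves": [[[0,0,0.0005,0,0,0],[0,0,0.001,0,0,0],[0,0,0.001,0,0,0]]]}}

```text
clock: 38.72
eef_pos: [594.5, 342.6, 53.7]
tool_rot: [3.141, 0.0, 1.426]
force: [-1.2, -1.2, 5.7]
width: 64.2
```

Call:
{"fn": "move_arm", "kwargs": {"moves": [[[0,0,0,0,0,0],[0,0,0,0,0,0],[0,0,0,0,0,0],[0,0,0,0,0,0]]], "jaw": 1}}

```text
clock: 39.22
eef_pos: [594.5, 342.6, 52.7]
tool_rot: [-3.142, -0.0, 1.426]
force: [-0.1, -0.3, 0.5]
width: 85.1
```

Call:
{"fn": "move_arm", "kwargs": {"moves": [[[0,0,-0.02,0,0,0],[0,0,-0.06,0,0,0],[0,0,-0.12,0,0,0],[0,0,-0.16,0,0,0],[0,0,-0.16,0,0,0],[0,0,-0.16,0,0,0]]]}}

```text
clock: 39.98
eef_pos: [594.3, 342.3, 213.3]
tool_rot: [3.141, 0.0, 1.426]
force: [0.0, 0.8, -1.7]
width: 85.3
```

```bash
python3 w.py e muffin_dome window_carton;python3 fb.py e muffin_dome 46 594,342,0;  python3 d.py 462.6 141.8 170 1.426
```

```text
muffin_dome [([315.8, 221.2], 0.92, [608.0, 339.0])] []
window_carton [] [([316.0, 174.0], 0.64, 2648)]
40.225 [-0.26  0.76 -0.56  1.41  0.42  1.1   0.53] [594.  342.2 211.6] [-3.1399e+00  1.4000e-03  1.4262e+00]
40.225 [594.  342.2 211.6] [-3.1399e+00  1.4000e-03  1.4262e+00] 85.4 [-0.26  0.76 -0.56  1.41  0.42  1.1   0.53]
[-0.2172, -0.1011, 0.0421, -0.0017, 0.0014, 0.0002]
```

View pics/we.png

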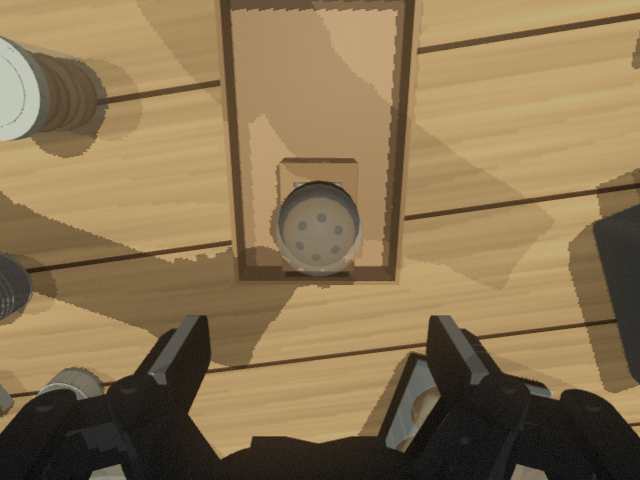

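The muffin sits on the carton (centre about (319,222)). Next is the tub.

Call:
{"fn": "move_arm", "kwargs": {"moves": [[[-0.04,-0.019,0,0,0,0],[-0.1,-0.046,0,0,0,0],[-0.16,-0.074,0.02,0,0,0],[-0.2,-0.093,0.042,0,0,0],[-0.217,-0.101,0.042,0,0,0],[-0.217,-0.101,0.042,0,0,0],[-0.217,-0.101,0.042,0,0,0]]]}}

```text
clock: 41.1
eef_pos: [464.9, 144.6, 171.5]
tool_rot: [3.139, -0.003, 1.427]
force: [0.2, 1.3, 0.0]
width: 85.5
```

```bash
python3 w.py f tall_tub;python3 fb.py f tall_tub 0 462,142,0;  python3 ov.py f tall_tub:462.6,141.8,0; python3 d.py 462.6 141.8 50 1.426
```

```text
tall_tub [] [([315.0, 244.0], 0.76, 9841)]
41.25 [ 0.04  0.54 -0.58  2.02  0.45  0.71  0.61] [464.2 144.1 171.1] [ 3.1406e+00 -1.7000e-03  1.4275e+00]
tall_tub [ 4.64284e+02  1.43104e+02 -1.70000e-02] 0.019
41.25 [464.2 144.1 171.1] [ 3.1406e+00 -1.7000e-03  1.4275e+00] 85.6 [ 0.04  0.54 -0.58  2.02  0.45  0.71  0.61]
[-0.0027, -0.0014, 0.1211, 0.001, -0.0017, 0.0015]
```

View pics/of.png

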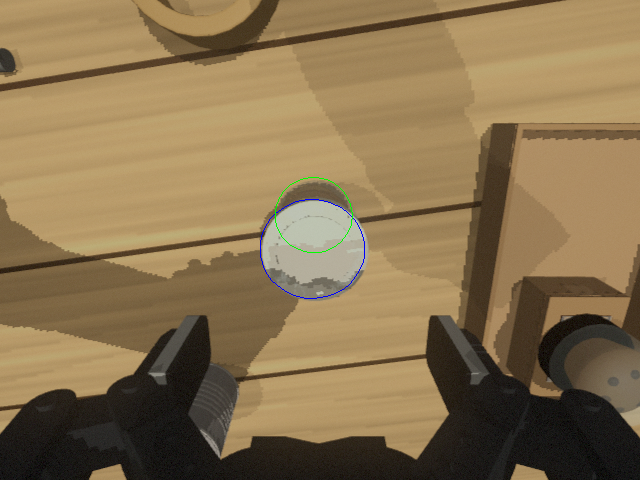

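Call:
{"fn": "move_arm", "kwargs": {"moves": [[[-0.001,-0.0005,0.04,0,0,0],[-0.001,-0.0005,0.08,0,0,0],[-0.001,-0.0005,0.115,0,0,0],[-0.001,-0.0005,0.12,0,0,0],[-0.001,-0.0005,0.12,0,0,0],[-0.001,-0.0005,0.12,0,0,0]]]}}

```text
clock: 42.0
eef_pos: [463.7, 142.1, 52.0]
tool_rot: [3.139, -0.001, 1.426]
force: [0.6, 0.0, -0.2]
width: 85.6
```

Call:
{"fn": "move_arm", "kwargs": {"moves": [[[0,0,0,0,0,0],[0,0,0,0,0,0],[0,0,0,0,0,0],[0,0,0,0,0,0],[0,0,0,0,0,0],[0,0,0,0,0,0]]], "jaw": 0}}

```text
clock: 42.75
eef_pos: [463.6, 142.0, 52.3]
tool_rot: [3.139, -0.001, 1.426]
force: [-0.8, 0.8, 8.8]
width: 64.5
```

```bash
python3 d.py
```

```text
42.75 [463.6 142.   52.3] [ 3.1391e+00 -1.1000e-03  1.4261e+00] 64.5 [-0.1   0.73 -0.38  2.11  0.65  0.42  0.43]
```

Call:
{"fn": "move_arm", "kwargs": {"moves": [[[0,0,-0.01,0,0,0],[0,0,-0.05,0,0,0],[0,0,-0.09,0,0,0],[0,0,-0.11,0,0,0],[0,0,-0.11,0,0,0],[0,0,-0.11,0,0,0]]]}}

```text
clock: 43.5
eef_pos: [462.0, 140.9, 160.2]
tool_rot: [-3.14, 0.001, 1.426]
force: [0.2, 0.0, -1.5]
width: 64.4
```

```bash
python3 d.py 479 357.7 160 1.426
```

```text
43.5 [462.  140.9 160.2] [-3.1405e+00  9.0000e-04  1.4256e+00] 64.4 [ 0.04  0.56 -0.58  2.03  0.47  0.68  0.59]
[0.217, -0.0146, 0.0, -0.0011, 0.0009, -0.0004]
```

Call:
{"fn": "move_arm", "kwargs": {"moves": [[[0.02,-0.001,0,0,0,0],[0.06,-0.004,0,0,0,0],[0.11,-0.007,0,0,0,0],[0.16,-0.01,0,0,0,0],[0.197,-0.013,0,0,0,0],[0.212,-0.014,0,0,0,0],[0.217,-0.0146,0,0,0,0],[0.217,-0.0146,0,0,0,0],[0.217,-0.0146,0,0,0,0]]]}}

```text
clock: 44.62
eef_pos: [479.9, 356.3, 160.6]
tool_rot: [3.142, 0.002, 1.424]
force: [0.3, -0.2, -2.3]
width: 64.6
```

```bash
python3 w.py g;  python3 ov.py g oblong_tray; python3 d.py 479 357.7 60 1.426
```

```text
44.675 [-0.35  0.69 -0.55  1.73  0.46  0.85  0.32] [479.9 356.6 160.7] [3.1414e+00 1.3000e-03 1.4241e+00]
44.675 [479.9 356.6 160.7] [3.1414e+00 1.3000e-03 1.4241e+00] 64.4 [-0.35  0.69 -0.55  1.73  0.46  0.85  0.32]
[0.0011, -0.0011, 0.1007, 0.0001, 0.0013, -0.0019]
```

View pics/og.png

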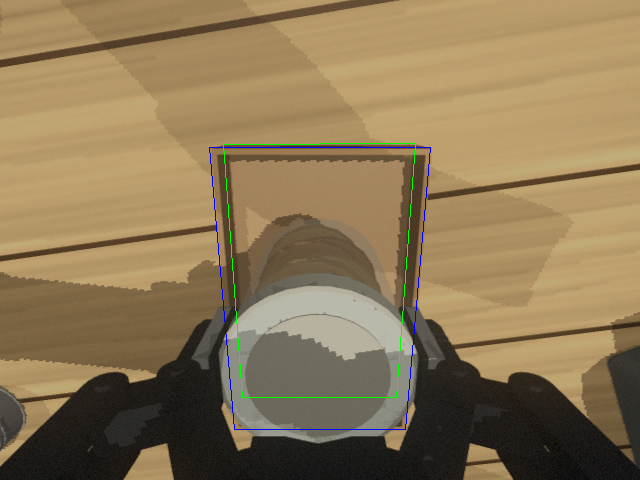

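Call:
{"fn": "move_arm", "kwargs": {"moves": [[[0,0,0.025,0,0,0],[0,0,0.06,0,0,0],[0,0,0.085,0,0,0],[0,0,0.096,0,0,0],[0,0,0.1,0,0,0],[0,0,0.1,0,0,0],[0,0,0.1,0,0,0],[0,0,0.1,0,0,0]]]}}

```text
clock: 45.68
eef_pos: [479.9, 358.6, 61.5]
tool_rot: [3.141, -0.001, 1.426]
force: [-0.6, -0.5, -0.9]
width: 64.6
```

Call:
{"fn": "move_arm", "kwargs": {"moves": [[[0,0,0.001,0,0,0],[0,0,0.002,0,0,0],[0,0,0.002,0,0,0]]]}}

```text
clock: 46.05
eef_pos: [479.4, 358.3, 58.7]
tool_rot: [-3.141, 0.0, 1.426]
force: [-0.2, 0.4, -1.9]
width: 64.3
```

Call:
{"fn": "move_arm", "kwargs": {"moves": [[[0,0,0.001,0,0,0],[0,0,0.002,0,0,0],[0,0,0.002,0,0,0]]]}}

```text
clock: 46.42
eef_pos: [479.4, 358.3, 56.7]
tool_rot: [-3.141, 0.0, 1.426]
force: [1.2, -1.0, -1.5]
width: 64.6
```

Call:
{"fn": "move_arm", "kwargs": {"moves": [[[0,0,0.0005,0,0,0],[0,0,0.001,0,0,0],[0,0,0.001,0,0,0]]]}}

```text
clock: 46.8
eef_pos: [479.5, 358.4, 56.4]
tool_rot: [3.141, 0.0, 1.426]
force: [-0.4, -2.0, 5.1]
width: 64.4
```

Contact. I release and retreat upward, then clear of the tray.

Call:
{"fn": "move_arm", "kwargs": {"moves": [[[0,0,0,0,0,0],[0,0,0,0,0,0],[0,0,0,0,0,0],[0,0,0,0,0,0]]], "jaw": 1}}

```text
clock: 47.3
eef_pos: [479.5, 358.3, 55.7]
tool_rot: [-3.141, -0.0, 1.426]
force: [-0.2, 0.5, -0.6]
width: 85.4
```

Call:
{"fn": "move_arm", "kwargs": {"moves": [[[0,0,-0.02,0,0,0],[0,0,-0.06,0,0,0],[0,0,-0.12,0,0,0],[0,0,-0.18,0,0,0],[0,0,-0.24,0,0,0],[0,0,-0.3,0,0,0],[0,0,-0.3,0,0,0],[0,0,-0.3,0,0,0]]]}}

```text
clock: 48.3
eef_pos: [479.1, 357.9, 356.4]
tool_rot: [3.141, 0.0, 1.426]
force: [0.4, -0.2, -0.5]
width: 85.6
```

```bash
python3 w.py h muffin_dome window_carton tall_tub food_tin tea_carton oblong_tray; python3 fb.py h tall_tub 4 479,358,0; python3 fb.py h food_tin 0 623,8,0; python3 ov.py h food_tin oblong_tray; python3 m1.py | grep -A4 -E "food_tin|tea_carton"; python3 - <<'E'
from h import *
for c in("scene","side"): cv2.imwrite(f"pics/{c}9.png",get_image(c)["color"])
E
```

```text
muffin_dome [([316.7, 278.0], 0.73, [613.0, 337.0])] [([318.0, 287.0], 0.74, 2781)]
window_carton [([316.8, 265.3], 0.92, [594.0, 340.0])] [([317.0, 247.0], 0.55, 1198)]
tall_tub [([319.1, 181.7], 0.6, [477.0, 360.0])] [([317.0, 196.0], 0.7, 3301)]
food_tin [([95.6, 314.7], 0.93, [625.0, 4.0])] [([79.0, 329.0], 0.97, 3883)]
tea_carton [([71.0, 393.3], 0.74, [756.0, -81.0])] []
oblong_tray [([317.4, 224.4], 0.63, [535.0, 350.0])] [([306.0, 225.0], 0.57, 14351)]
48.95 [-0.29  0.51 -0.65  1.48  0.31  1.26  0.45] [479.5 358.3 355.7] [-3.1414e+00  1.0000e-04  1.4260e+00]
tall_tub [4.80496e+02 3.58984e+02 4.20000e-02] 0.023
food_tin [6.23625e+02 7.90800e+00 5.50000e-02] 0.039
food_tin scene []
   cut [([322.0, 248.0], 0.82, 1388)]
food_tin side [([313.1, 254.0], 0.88)]
   cut [([314.0, 239.0], 0.64, 1209)]
tea_carton scene [([248.8, 266.4], 0.97), ([494.7, 330.9], 0.3)]
   cut [([246.0, 250.0], 0.96, 1885)]
tea_carton side [([261.4, 223.1], 0.73), ([305.2, 377.3], 0.22)]
   cut [([261.0, 212.0], 0.91, 960)]
  -> [756.2 -74.6   9.7] 9.7 z0: [754. -78.] [760. -95.]
50.85
```

View pics/oh.png

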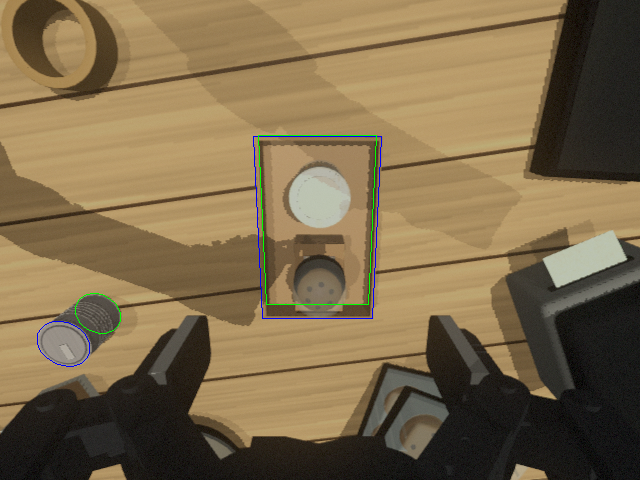

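View pics/scene9.png

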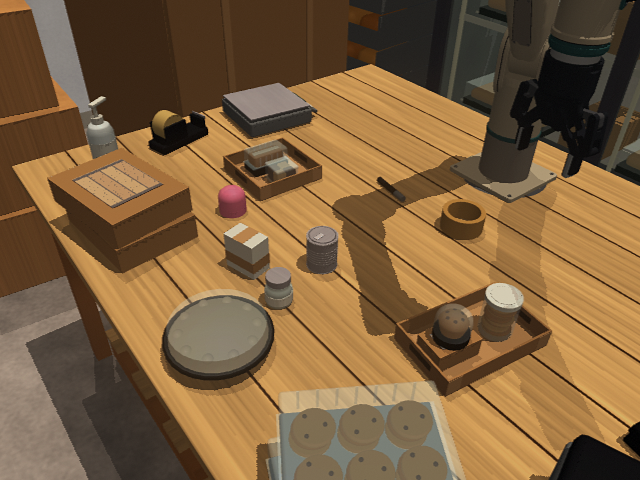

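View pics/side9.png

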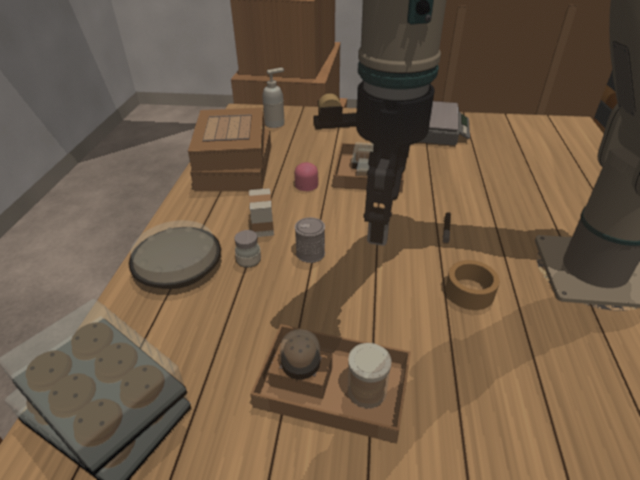

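```bash
python3 fb.py h muffin_dome 46 594,342,0; python3 -c "
from h import *
print(job.finish_job())"
```

```text
muffin_dome [5.94331e+02 3.42823e+02 6.90000e-02] 0.054
the job is handed in; nothing more can be done
None
```

Both parcels are packed and the job was handed in at about 51 s of the 131 s allowed. `finish_job` gives no verdict, so I only have my own checks.

- **Family parcel:** The carton and the cookie tub stand side by side on the floor of the oblong tray, roughly ±58 mm from its centre along x. The muffin dome is on the carton, fitted at (594.3, 342.8) against the carton at about (593.8, 342.4). That is about 1 mm off centre.
- **Single parcel:** The loaf pack and the square box stand side by side on the floor of the square tray, about 15 mm apart. The predicted outlines matched the wrist picture taken after release.
- **Tin and tea carton:** The tin was re-measured at (623.6, 7.9), against (623.4, 7.7) at the start. The tea carton shows unmoved, within the few millimetres the networks can resolve.
- **Setting down:** Each pack was lowered until the wrist force showed contact (about 5–7 N) before release. All five look upright in the last pictures.

**Checks that disagreed:** Fitted heights came out about 2–7 mm under the stated ones because the masks are tight. Two-view points for the tea carton differed by up to about 10 mm. One network check, of the muffin after placing, found no outline, so I repeated it from a higher view. The last joint but one came within about 0.01 rad of its lower limit (0.24 against 0.23) during the loaf pick, but I saw no limit passed.

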